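Make up two candle sets on the cabinet shelf

TASK

Make up two candle sets: in the middle of the square tray lay the round coaster and stand the slim votive centred on it; in the oblong tray lay the square coaster in the middle of the larger bay, squared up with the tray, with the squat votive centred on it, and lay the matchbox flat in the middle of the smaller bay, its long side along the dividing rail. Don't tip any votive over, and leave the lantern, the pump and the acrylic box where they stand.

Things in the scene. Friction and masses are not known exactly. Their poses are not given: they have to be found in the camera images.
- square_tray: Fixed square wooden tray, one plain bay, 138 x 138 mm outside, 130 x 130 mm inside. Floor 5 mm thick (top of the floor 5 mm above origin), walls 4 mm thick, their rims 14 mm above origin. Origin: centre of the underside; z up. x and y along the sides.
- oblong_tray: Fixed oblong wooden tray, 232 mm (its x) x 138 mm (its y), same floor (5 mm) and walls (4 mm thick, rims 14 mm above origin). A cross rail like the walls divides it in two bays: the larger, 130 x 130 mm inside, has its centre at x = -47 mm, y = 0 (the end nearer the robot); the smaller, 90 mm (x) x 130 mm (y) inside, has its centre at x = +67 mm, y = 0. Origin: centre of the underside; z up. The origin is the middle of the whole tray.
- round_coaster: Loose round wooden coaster, 64 mm in diameter, 10 mm thick, lying flat, about 30 g. Origin: centre of the underside; z up.
- square_coaster: Loose square wooden coaster, 64 x 64 mm, 10 mm thick, lying flat, about 35 g. Origin: centre of the underside; z up. x and y along the sides.
- slim_votive: Slim, tall, ribbed red glass votive with a candle in it, straight-sided: 46 mm in diameter (49 mm over the shallow ribs, which are only seen), 72 mm high, open top, about 120 g, standing. Origin: centre of the underside; z up.
- squat_votive: Squat, wide, ribbed red glass votive with a candle in it, straight-sided: 56 mm in diameter (59 mm over the shallow ribs, which are only seen), 46 mm high, open top, about 130 g, standing. Origin: centre of the underside; z up.
- matchbox: Loose matchbox lying flat: 38 mm (its x) x 56 mm (its y, the long side) x 16 mm high, about 25 g. Origin: centre of the underside; z up.
- lantern: Bystander: silver aluminium lantern with a hinged glazed door, 90 x 90 mm, 172 mm high, loose. Origin: centre of the underside; z up.
- air_pump: Bystander: grey plastic hand pump lying along its y on two feet, about 220 mm long, 46 mm high, its cross handle 90 mm wide, loose. Origin: on the surface under the middle of the barrel; z up.
- acrylic_box: Bystander: clear acrylic box with a sliding door, 90 mm (x) x 130 mm (y), 61 mm high, loose. Origin: centre of the underside; z up.
Things that resemble listed ones, but are neither listed nor needed, are in the scene too. Leave any blue look-alike of the slim_votive alone.

How it is judged:
At the end, for the whole second after the job is handed in: Coasters and matchbox flat on the tray floors, within 15 mm of their bay centres, square coaster and matchbox within 15 degrees of the tray's sides; slim votive upright on round, squat votive on square coaster, within 10 mm of its centre; all at rest (horizontal distance between round_coaster and square_tray below 0.015 m and z of round_coaster in the frame of square_tray between 0.002 and 0.008 m and x of square_coaster in the frame of oblong_tray between -0.062 and -0.032 m and y of square_coaster in the frame of oblong_tray between -0.015 and 0.015 m and z of square_coaster in the frame of oblong_tray between 0.002 and 0.008 m and (angle between the x axis of square_coaster and the x axis of oblong_tray, either way round below 0.26 rad or angle between the x axis of square_coaster and the y axis of oblong_tray, either way round below 0.26 rad) and horizontal distance between slim_votive and round_coaster below 0.01 m and z of slim_votive in the frame of round_coaster between 0.007 and 0.013 m and horizontal distance between squat_votive and square_coaster below 0.01 m and z of squat_votive in the frame of square_coaster between 0.007 and 0.013 m and x of matchbox in the frame of oblong_tray between 0.052 and 0.082 m and y of matchbox in the frame of oblong_tray between -0.015 and 0.015 m and z of matchbox in the frame of oblong_tray between 0.002 and 0.008 m and angle between the y axis of matchbox and the y axis of oblong_tray, either way round below 0.26 rad and angle between each of round_coaster, square_coaster, slim_votive, squat_votive, matchbox's own z axis and vertical below 0.1 rad and linear speed of each of round_coaster, square_coaster, slim_votive, squat_votive, matchbox below 0.02 m/s and angular speed of each of round_coaster, square_coaster, slim_votive, squat_votive, matchbox below 0.2 rad/s); the robot touches nothing.
It fails at once if the lantern is shifted by more than 20 mm (distance of lantern from where it was at the start of the episode above 0.02 m).
It fails at once if the air pump is shifted by more than 20 mm (distance of air_pump from where it was at the start of the episode above 0.02 m).
It fails at once if the acrylic box is shifted by more than 20 mm (distance of acrylic_box from where it was at the start of the episode above 0.02 m).
It fails at once if the slim votive is tipped over (angle between slim_votive's own z axis and vertical above 0.7 rad).
It fails at once if the squat votive is tipped over (angle between squat_votive's own z axis and vertical above 0.7 rad).
It also fails if it takes over 131 s, if anything falls off the work surface, if the arm or the gripper's body presses on something with over 40 N, if the wrist force passes 120 N, or if a joint passes its speed limit or range.

ROBOT

A 6-joint arm with a two-finger parallel gripper is mounted at the origin on the work surface. World frame = base frame: x ahead of the robot, y to its left, z up, the work surface at z = 0. Lengths are in m, angles in rad, forces in N, time in s.
With the tool pointing down it reaches from about 0.225 to 0.875 m from the base axis. Payload 3.4 kg.
Tool frame: the origin (TCP) lies on the mounting face of the last link; the fingertips stand 173 mm ahead of it and the grasp point (between the pads) lies 155 mm ahead of it; x points along the fingers, y is the direction in which the jaws open and shut, and the axes are right-handed (so a half turn about x gives the same grasp; the last joint's range is limited). The gripper opens to 85 mm and grips with 20 to 120 N. Pads are 22 mm wide; open, the fingers measure 114 mm over their backs; the gripper's body (76 mm by 85 mm) begins 54 mm behind the grasp point. The pads swing forward as they close: fully open they stand 13 mm farther back than shut.
Start: joints at [-1.43, 0.276, 1.505, -0, 1.361, -0.121], TCP at [0.149, -0.555, 0.405] pointing down, gripper open.
Joint ranges: [-2.89, 2.89], [-0.75, 2.08], [0.22, 2.7], [-1.18, 4.32], [0.11, 2.71], [-2.7, 2.7]. Speed limits (rad/s): [2.57, 2.57, 3.14, 3.14, 3.14, 3.14].

INTERFACE

Orientations are given as a unit quaternion [w, x, y, z].
In Python, from rig import manip gives the robot as it stands.
- The arm moves only by the tool arm_command, never from a script. Its argument "targets" is a list of rows, each an object with "dp": the shift along the tool's x, y, z in m, a list of three; "turn": the turn, a rotation vector about the tool's x, y, z in degrees, a list of three; "grip": the opening, from -1 (shut) to 1 (fully open). In form: [{"dp": [tx, ty, tz], "turn": [wx, wy, wz], "grip": grip}, ...]. A call has 1 to 8 rows; each row shifts and turns the commanded pose from where the row before left it, along the tool's axes as they then stand; what a row does not reach is not made up. A row lasts 1/10 s, in which the tool goes at most 50 mm and 8.59 degrees, less where a joint would pass 70% of its speed; a pose out of reach is approached as far as the arm can. A call with a gripper value outside its range is refused whole. The fingers move at their own pace and stop on an object; "grip_force" is the grip in N (left out, the last holds). Time passes only in rows, so rows that do not move let the fingers close. It gives the time, the measured TCP pose, the force and the opening at its end, in the units of the state.
- manip.get_state(): the state, without advancing time (a new reading comes with each control period).
- manip.get_image(name): name is "scene" or "top" or "wrist"; returns the picture (400x640x3 uint8, red, green, blue); there is no depth.
- manip.calibration(name): a dict with "fx", "fy", "cx", "cy" (pixels), "R" (3x3) and "t" (3): a world point X has camera coordinates R X + t. Camera axes: x right, y down, z forward; pixel columns grow to the right and rows downward; lengths in m; the calibration is good to about 2 mm. A picture is of the moment at which its call begins: read the wrist's pose just before it. calibration takes no time and is no camera call; for the wrist camera it gives the pose at the moment of the call.
- manip.sign_off(): hands the job in, once; it reports no verdict.
The state is a dict: "clock": time; "qpos": joint angles; "qd": joint speeds; "effort": joint torques, N m; "position": TCP position; "ee_rot": TCP orientation; "contact_force": force on the tool from outside, world axes, zero at the start; "moment": the same for the moment, N m; "width": finger opening in m.
Only numpy, scipy, OpenCV 4.12 (cv2) and the standard library are available. Lean on these libraries where they do the work, as an engineer would, in place of code of your own. Each camera call takes 0.05 s, during which the arm holds its last target.

## Working session

There is one attempt and no reset: what is moved stays moved. The work goes in short steps, Python scripts to look and compute and a tool call to move; the robot and the scene stay as the last step left them, time stands still between calls to the robot, and variables do not carry over. Pictures are saved under pics/ and viewed, and the job is handed in when it is done.

Besides the shell and the picture viewer there is one more tool, called after "Call:" in YAML: its name, and indented under it one key for each argument. arm_command: Moves the arm, as the interface text tells. Its arguments: {"type":"object","properties":{"targets":{"type":"array"},"grip_force":{"type":"number"}},"required":["targets"]}

```bash
ls; mkdir -p pics
python3 - <<'E'
from rig import manip
import cv2
s=manip.get_state();print(s)
for n in ["scene","top","wrist"]:
    c=manip.calibration(n);im=manip.get_image(n)
    cv2.imwrite(f"pics/{n}0.png",cv2.cvtColor(im,cv2.COLOR_RGB2BGR))
    print(n,c)
E
```

```text
pics
{'clock': 0.0, 'qpos': array([-1.43000576e+00,  2.76615176e-01,  1.50615621e+00, -2.63470876e-05,
        1.36070211e+00, -1.21007593e-01]), 'qd': array([ 0.00146757,  0.00081166,  0.0003675 ,  0.00031693, -0.00171633,
        0.00137715]), 'effort': array([ 1.81394174e-03, -4.16767359e+01, -2.45807004e+01, -5.92398756e-04,
        1.10288960e-02, -1.66047391e-05]), 'position': array([ 0.14877549, -0.55519573,  0.40381871]), 'ee_rot': array([-0.09163256, -0.70104119, -0.09296227,  0.70107256]), 'contact_force': array([-0.1407755 , -0.35685679, -0.23358437]), 'moment': array([ 0.02781846, -0.05926836,  0.05040205]), 'width': 0.08522077284091786}
scene {'fx': 402.03879339916807, 'fy': 402.03879339916807, 'cx': 318.6223363079777, 'cy': 202.46540382968905, 'R': array([[-0.72233725,  0.69148068, -0.00913102],
       [ 0.50305542,  0.516352  , -0.69304823],
       [-0.47451464, -0.50520796, -0.72083339]]), 't': array([ 0.36981   , -0.31809994,  1.3992871 ])}
top {'fx': 406.6946898465699, 'fy': 406.6946898465699, 'cx': 320.9611129714024, 'cy': 197.32340522217214, 'R': array([[-0.03018732, -0.99941576,  0.01602711],
       [-0.99793373,  0.02922494, -0.05722042],
       [ 0.0567186 , -0.01772132, -0.99823292]]), 't': array([0.11200574, 0.60645819, 1.09461305])}
wrist {'fx': 293.7968412216309, 'fy': 293.7968412216309, 'cx': 320.18937775050455, 'cy': 196.09230284131243, 'R': array([[ 0.25944827, -0.96575487, -0.00203235],
       [-0.91252575, -0.24583629,  0.32689642],
       [-0.31620143, -0.08295814, -0.94505799]]), 't': array([-0.57348797, -0.04280035,  0.38233161])}
```

View pics/top0.png

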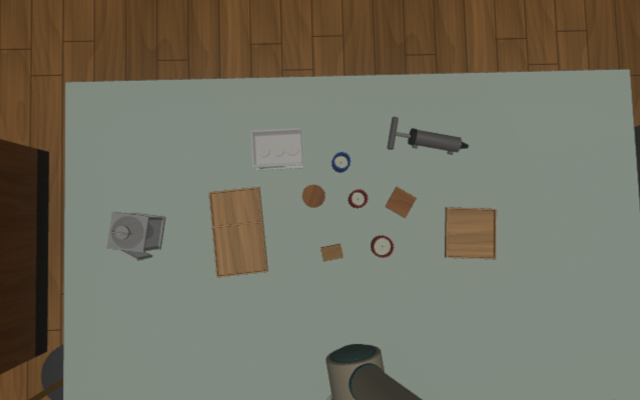

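View pics/scene0.png

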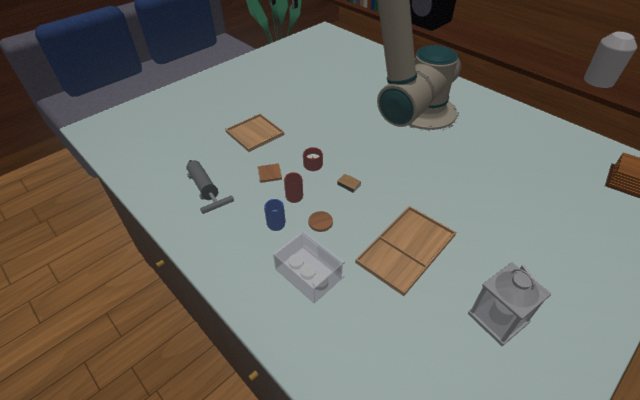

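View pics/wrist0.png

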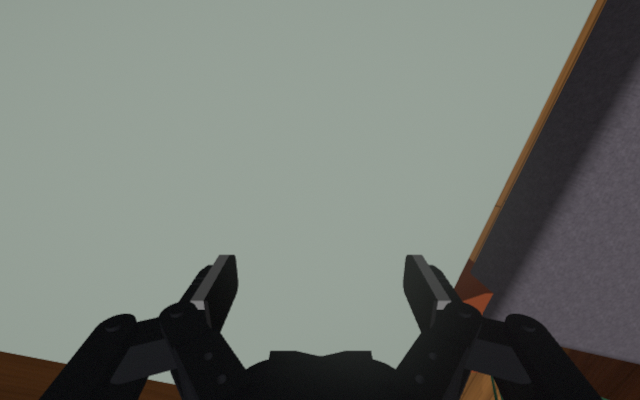

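Run:
```python
import cv2
im=cv2.imread("pics/top0.png")
cv2.imwrite("pics/top0a.png",cv2.resize(im[140:270,290:430],None,fx=5,fy=4.5*5/4.5 if 0 else 4.5,interpolation=cv2.INTER_CUBIC)) if 0 else cv2.imwrite("pics/top0a.png",cv2.resize(im[145:265,290:440],None,fx=5,fy=5,interpolation=cv2.INTER_CUBIC))
cv2.imwrite("pics/top0b.png",cv2.resize(im[180:285,200:280],None,fx=5,fy=5,interpolation=cv2.INTER_CUBIC))
cv2.imwrite("pics/top0c.png",cv2.resize(im[195:270,430:510],None,fx=6,fy=6,interpolation=cv2.INTER_CUBIC))
im=cv2.imread("pics/scene0.png")
cv2.imwrite("pics/scene0a.png",cv2.resize(im[130:290,240:400],None,fx=3.7,fy=3.7,interpolation=cv2.INTER_CUBIC))
```

```text
(no output)
```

View pics/top0a.png

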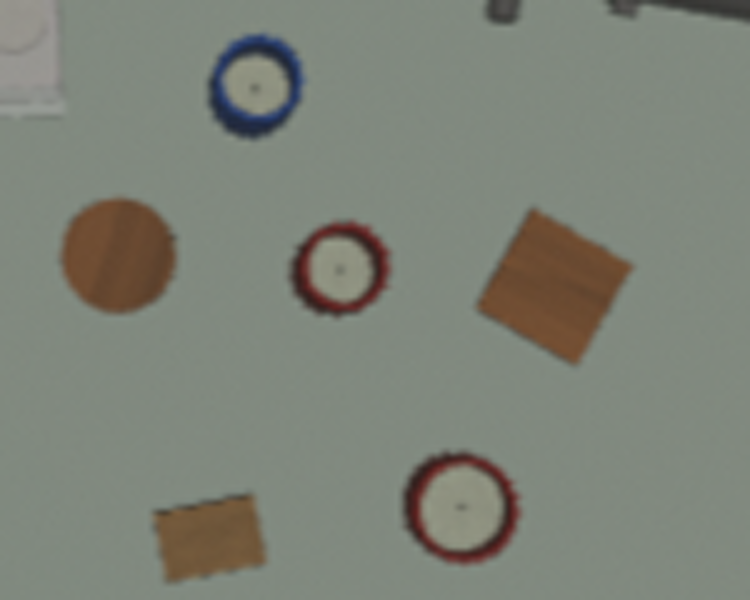

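View pics/top0b.png

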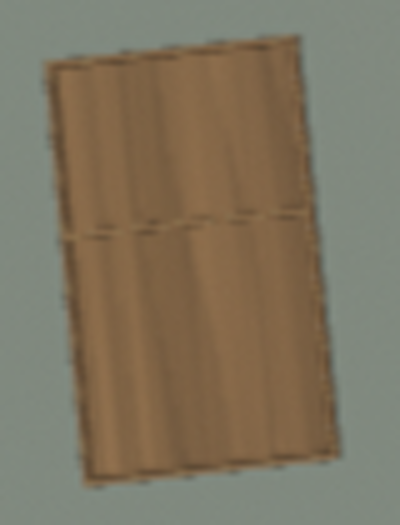

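View pics/top0c.png

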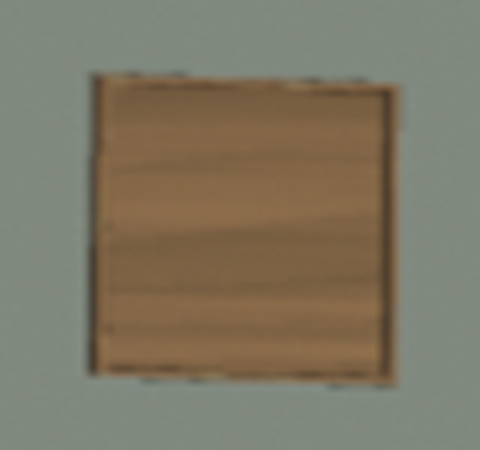

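View pics/scene0a.png

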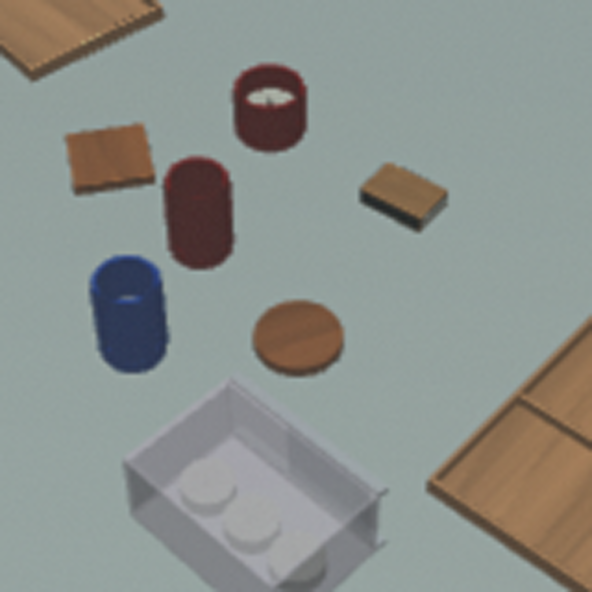

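```bash
cat > h.py <<'E'
from rig import manip
import numpy as np, cv2
from scipy.spatial.transform import Rotation as Rn
def px2w(cal,uv,z):
    d=cal["R"].T@np.array([(uv[0]-cal["cx"])/cal["fx"],(uv[1]-cal["cy"])/cal["fy"],1.]); o=-cal["R"].T@cal["t"]
    return o+d*(z-o[2])/d[2]
def proj(cal,P):
    c=np.atleast_2d(P)@cal["R"].T+cal["t"]; return np.c_[c[:,0]/c[:,2]*cal["fx"]+cal["cx"],c[:,1]/c[:,2]*cal["fy"]+cal["cy"]]
def show(im,name): cv2.imwrite("pics/"+name,cv2.cvtColor(im,cv2.COLOR_RGB2BGR))
def R_of(s):
    q=s["ee_rot"]; return Rn.from_quat([q[1],q[2],q[3],q[0]]).as_matrix()
def go(x,y,z,th_deg=None):
    """deltas in tool frame to take grasp point (155 ahead) to x,y,z; jaw yaw th (mod 180)"""
    s=manip.get_state(); R=R_of(s); p=s["position"]; g=p+R[:,0]*.155
    th=np.degrees(np.arctan2(R[1,1],R[0,1])); 
    print("clock %.1f grasp pt"%s["clock"],g.round(4),"yaw %.1f"%th,"q6 %.2f"%s["qpos"][5],"tilt",R[:,0].round(3),"F",s["contact_force"].round(1),"w %.4f"%s["width"])
    if x is None: return
    print(" tool delta mm",((R.T@(np.array([x,y,z])-g))*1000).round(1),end="")
    if th_deg is not None:
        a=(th-th_deg+90)%180-90; print("  turn x deg %.1f or %.1f; q6 unk"%(a,a-180*np.sign(a)),end="")
    print()
    zup=np.array([0,0,-1.]); err=np.cross(R[:,0],zup); print(" level turn (tool, deg)",np.degrees(R.T@err).round(2))
E
python3 - <<'E'
from h import *
T=manip.calibration("top")
def cr(u,v,o,s): return ((u+.5)/s-.5+o[0],(v+.5)/s-.5+o[1])
A=(290,145)
def pts(l,o,s,z): return np.array([px2w(T,cr(u,v,o,s),z) for u,v in l])
def quad(n,l,o,s,z):
    P=pts(l,o,s,z)[:,:2]; e=[P[(i+1)%4]-P[i] for i in range(4)]
    print(n,P.mean(0).round(4),"sides mm",[round(np.linalg.norm(x)*1000) for x in e],"ang",[round(np.degrees(np.arctan2(x[1],x[0])),1) for x in e])
quad("square_coaster",[(534,208),(634,266),(577,366),(476,308)],A,5,.010)
quad("matchbox",[(153,514),(252,494),(266,563),(166,581)],A,5,.016)
quad("oblong",[(45,62),(299,36),(341,457),(88,486)],(200,180),5,.014)
quad("sqtray",[(93,75),(400,87),(397,384),(90,374)],(430,195),6,.014)
print("round",pts([(119,255)],A,5,.01).round(4)); print("slim",pts([(344,266)],A,5,.072).round(4)); print("squat",pts([(463,506)],A,5,.046).round(4)); print("blue",pts([(256,80)],A,5,.072).round(4))
# overlays
E
```

```text
square_coaster [ 0.5906 -0.1253] sides mm [64, 64, 64, 64] ang [np.float64(-121.9), np.float64(148.0), np.float64(58.4), np.float64(-32.3)]
matchbox [0.4597 0.07  ] sides mm [55, 38, 55, 37] ang [np.float64(-80.4), np.float64(-170.3), np.float64(98.3), np.float64(9.3)]
oblong [0.5236 0.3212] sides mm [139, 230, 137, 231] ang [np.float64(-85.8), np.float64(-175.6), np.float64(94.7), np.float64(4.9)]
sqtray [ 0.5002 -0.3127] sides mm [142, 135, 141, 136] ang [np.float64(-93.9), np.float64(176.3), np.float64(86.3), np.float64(-3.3)]
round [[0.6152 0.1144 0.01  ]]
slim [[ 0.6023 -0.0023  0.072 ]]
squat [[ 0.4746 -0.0638  0.046 ]]
blue [[0.7008 0.0402 0.072 ]]
```

```bash
cat > ov.py <<'E'
from h import *
def rect(cx,cy,a,w,h,z):
    a=np.radians(a);r=np.array([[np.cos(a),-np.sin(a)],[np.sin(a),np.cos(a)]])
    q=(r@(np.array([[-1,-1],[1,-1],[1,1],[-1,1]])*[w/2,h/2]).T).T+[cx,cy]; return np.c_[q,np.full(4,z)]
def circ(cx,cy,d,z):
    t=np.linspace(0,2*np.pi,60); return np.c_[cx+d/2*np.cos(t),cy+d/2*np.sin(t),np.full(60,z)]
def draw(cam,im,L,box,s):
    c=manip.calibration(cam); x0,y0,x1,y1=box
    o=cv2.resize(im[y0:y1,x0:x1],None,fx=s,fy=s,interpolation=cv2.INTER_CUBIC)
    for P in L:
        q=(proj(c,P)-[x0,y0]+.5)*s-.5; cv2.polylines(o,[np.round(q*8).astype(np.int32)],True,(255,255,0),1,cv2.LINE_AA,3)
    return o
E
python3 - <<'E'
from ov import *
L=[rect(.5906,-.1253,-32,.064,.064,.01),rect(.4597,.07,9,.038,.056,.016),rect(.5236,.3212,4.6,.232,.138,.014),rect(.5002,-.3127,-3.5,.138,.138,.014),circ(.6152,.1144,.064,.01),circ(.6023,-.0023,.049,.072),circ(.6023,-.0023,.049,0),circ(.4746,-.0638,.059,.046),circ(.4746,-.0638,.059,0)]
t=cv2.cvtColor(cv2.imread("pics/top0.png"),cv2.COLOR_BGR2RGB);s=cv2.cvtColor(cv2.imread("pics/scene0.png"),cv2.COLOR_BGR2RGB)
show(draw("top",t,L,(200,145,510,285),2.5),"ov1.png");show(draw("scene",s,L,(215,100,465,300),3),"ov2.png")
E
```

```text
(no output)
```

View pics/ov1.png

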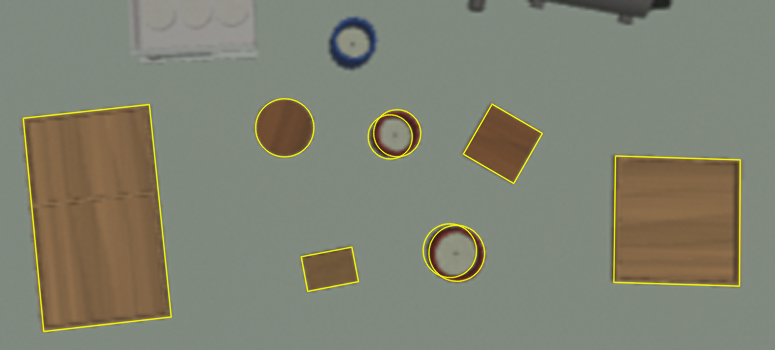

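View pics/ov2.png

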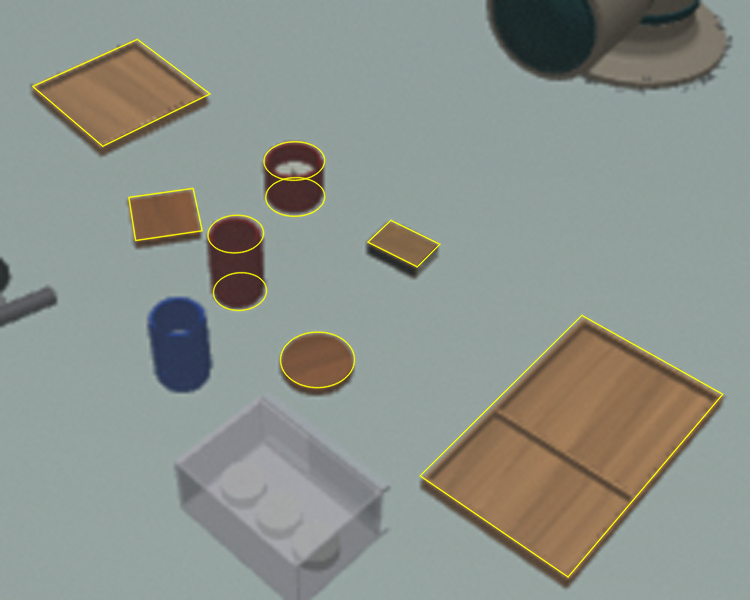

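```bash
python3 -c "
from h import *
print('round');go(.615,.114,.12,0)
print('sqc');go(.5906,-.1253,.12,-32)"
```

```text
round
clock 0.1 grasp pt [ 0.1488 -0.555   0.249 ] yaw -75.0 q6 -0.12 tilt [-0.     0.001 -1.   ] F [ 0.2 -0.8  0.3] w 0.0854
 tool delta mm [ 129.9 -525.4 -623.5]  turn x deg -75.0 or 105.0; q6 unk
 level turn (tool, deg) [ 0.   -0.01  0.08]
sqc
clock 0.1 grasp pt [ 0.1488 -0.555   0.249 ] yaw -75.0 q6 -0.12 tilt [-0.     0.001 -1.   ] F [ 0.2 -0.8  0.3] w 0.0854
 tool delta mm [ 129.5 -300.6 -538. ]  turn x deg -43.0 or 137.0; q6 unk
 level turn (tool, deg) [ 0.   -0.01  0.08]
```

Call:
arm_command:
  targets:
    - {"dp": [0.02, 0, 0], "turn": [-8.5, 0, 0], "grip": 0.8}
    - {"dp": [0.02, 0, 0], "turn": [-8.5, 0, 0], "grip": 0.8}
    - {"dp": [0.02, 0, 0], "turn": [-8.5, 0, 0], "grip": 0.8}
    - {"dp": [0.02, 0, 0], "turn": [-8.5, 0, 0], "grip": 0.8}
    - {"dp": [0.02, 0, 0], "turn": [-8.5, 0, 0], "grip": 0.8}
  grip_force: 30

```text
clock: 0.65
position: [0.1488, -0.5553, 0.3037]
ee_rot: [0.342, 0.619, 0.342, -0.619]
contact_force: [-0.4, -0.8, 0.7]
width: 0.0773
```

```bash
python3 -c "
from h import *
go(.5906,-.1253,.12,-32)"
```

```text
clock 0.7 grasp pt [ 0.1488 -0.5552  0.1487] yaw -32.1 q6 -0.87 tilt [-0.  0. -1.] F [-0.4 -0.8  0.7] w 0.0773
 tool delta mm [  28.8  145.3 -599.1]  turn x deg -0.1 or 179.9; q6 unk
 level turn (tool, deg) [-0.   -0.02  0.02]
```

Call:
arm_command:
  targets:
    - {"dp": [0, 0.01, -0.04], "turn": [0, 0, 0], "grip": 0.8}
    - {"dp": [0, 0.01, -0.04], "turn": [0, 0, 0], "grip": 0.8}
    - {"dp": [0, 0.01, -0.04], "turn": [0, 0, 0], "grip": 0.8}
    - {"dp": [0, 0.01, -0.04], "turn": [0, 0, 0], "grip": 0.8}
    - {"dp": [0, 0.01, -0.04], "turn": [0, 0, 0], "grip": 0.8}
    - {"dp": [0, 0.01, -0.04], "turn": [0, 0, 0], "grip": 0.8}
    - {"dp": [0, 0.01, -0.04], "turn": [0, 0, 0], "grip": 0.8}
    - {"dp": [0, 0.01, -0.04], "turn": [0, 0, 0], "grip": 0.8}

```text
clock: 1.45
position: [0.3892, -0.3271, 0.3046]
ee_rot: [-0.34, -0.62, -0.34, 0.62]
contact_force: [0.1, -1.0, -0.2]
width: 0.0766
```

Call:
arm_command:
  targets:
    - {"dp": [0, 0.01, -0.04], "turn": [0, 0, 0], "grip": 0.8}
    - {"dp": [0, 0.01, -0.04], "turn": [0, 0, 0], "grip": 0.8}
    - {"dp": [0, 0.01, -0.04], "turn": [0, 0, 0], "grip": 0.8}
    - {"dp": [0, 0.01, -0.04], "turn": [0, 0, 0], "grip": 0.8}
    - {"dp": [0, 0.01, -0.04], "turn": [0, 0, 0], "grip": 0.8}
    - {"dp": [0, 0.01, -0.04], "turn": [0, 0, 0], "grip": 0.8}
    - {"dp": [0, 0.005, -0.03], "turn": [0, 0, 0], "grip": 0.8}

```text
clock: 2.15
position: [0.5898, -0.1339, 0.3044]
ee_rot: [0.34, 0.62, 0.34, -0.62]
contact_force: [0.7, -0.2, 0.4]
width: 0.0771
```

```bash
python3 -c "
from h import *
go(.5906,-.1253,.03,-32)"
```

```text
clock 2.1 grasp pt [ 0.5899 -0.1339  0.1494] yaw -32.4 q6 0.23 tilt [ 0.001  0.    -1.   ] F [ 0.7 -0.2  0.4] w 0.0771
 tool delta mm [119.4  -4.   -7.6]  turn x deg -0.4 or 179.6; q6 unk
 level turn (tool, deg) [-0.   -0.03 -0.02]
```

Call:
arm_command:
  targets:
    - {"dp": [0.03, -0.004, -0.008], "turn": [0, 0, 0], "grip": 0.75}
    - {"dp": [0.03, 0, 0], "turn": [0, 0, 0], "grip": 0.75}
    - {"dp": [0.03, 0, 0], "turn": [0, 0, 0], "grip": 0.75}
    - {"dp": [0.02, 0, 0], "turn": [0, 0, 0], "grip": 0.75}
    - {"dp": [0, 0, 0], "turn": [0, 0, 0], "grip": 0.75}

```text
clock: 2.65
position: [0.5876, -0.1263, 0.1914]
ee_rot: [-0.338, -0.618, -0.342, 0.622]
contact_force: [-0.4, 0.8, 0.4]
width: 0.0746
```

```bash
python3 -c "
from h import *
go(.5906,-.1253,.03,-32)
show(manip.get_image('wrist'),'w1.png')"
```

```text
clock 2.6 grasp pt [ 0.5865 -0.1259  0.0364] yaw -32.5 q6 0.24 tilt [-0.007  0.002 -1.   ] F [-0.4  0.8  0.4] w 0.0746
 tool delta mm [ 6.4  3.2 -2.8]  turn x deg -0.5 or 179.5; q6 unk
 level turn (tool, deg) [-0.    0.11  0.41]
```

View pics/w1.png

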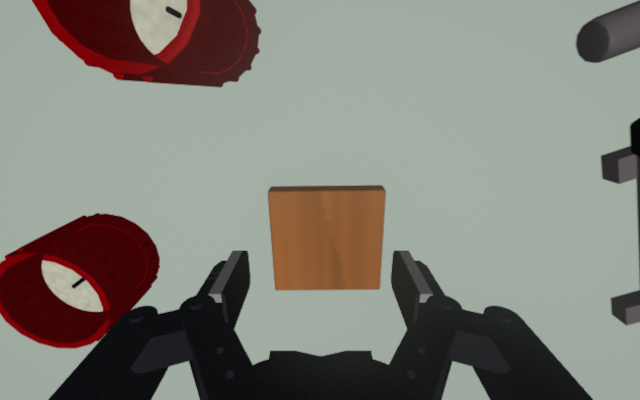

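Call:
arm_command:
  targets:
    - {"dp": [0.006, 0.003, -0.003], "turn": [0, 0, 0.4], "grip": 0.75}
    - {"dp": [0.004, 0, 0], "turn": [0, 0, 0], "grip": 0.75}
    - {"dp": [0.002, 0, 0], "turn": [0, 0, 0], "grip": 0.75}
    - {"dp": [0, 0, 0], "turn": [0, 0, 0], "grip": 0.75}

```text
clock: 3.1
position: [0.5932, -0.126, 0.183]
ee_rot: [0.342, 0.621, 0.338, -0.619]
contact_force: [-0.3, -0.5, 0.4]
width: 0.0745
```

```bash
python3 -c "
from h import *
go(.5906,-.1253,.02,-32)"
```

```text
clock 3.1 grasp pt [ 0.5942 -0.1266  0.028 ] yaw -32.5 q6 0.25 tilt [ 0.006 -0.004 -1.   ] F [-0.3 -0.5  0.4] w 0.0745
 tool delta mm [ 8.  -3.8  0.8]  turn x deg -0.5 or 179.5; q6 unk
 level turn (tool, deg) [ 0.   -0.   -0.42]
```

Call:
arm_command:
  targets:
    - {"dp": [0, 0, 0], "turn": [0, 0, 0], "grip": 0.75}

```text
clock: 3.2
position: [0.5933, -0.126, 0.1831]
ee_rot: [0.342, 0.621, 0.338, -0.619]
contact_force: [-0.1, 0.1, 0.0]
width: 0.0748
```

```bash
python3 -c "
from h import *
go(.5906,-.1253,.02,-32)"
```

```text
clock 3.2 grasp pt [ 0.5943 -0.1266  0.0281] yaw -32.5 q6 0.25 tilt [ 0.006 -0.004 -1.   ] F [-0.1  0.1  0. ] w 0.0748
 tool delta mm [ 8.1 -3.9  0.8]  turn x deg -0.5 or 179.5; q6 unk
 level turn (tool, deg) [ 0.   -0.01 -0.44]
```

Call:
arm_command:
  targets:
    - {"dp": [0.003, -0.004, 0.001], "turn": [0, 0, -0.4], "grip": 0.75}
    - {"dp": [0.002, 0, 0], "turn": [0, 0, 0], "grip": 0.75}
    - {"dp": [0.002, 0, 0], "turn": [0, 0, 0], "grip": 0.75}
    - {"dp": [0, 0, 0], "turn": [0, 0, 0], "grip": 0.75}
    - {"dp": [0, 0, 0], "turn": [0, 0, 0], "grip": 0.75}

```text
clock: 3.7
position: [0.5894, -0.1247, 0.1756]
ee_rot: [-0.34, -0.62, -0.34, 0.62]
contact_force: [-0.1, 0.7, 0.1]
width: 0.0745
```

```bash
python3 -c "
from h import *
go(.5906,-.1253,.02,-32)
show(manip.get_image('wrist')[150:350,180:480].repeat(2,0).repeat(2,1),'w2.png')"
```

```text
clock 3.7 grasp pt [ 0.5894 -0.1247  0.0206] yaw -32.5 q6 0.24 tilt [-0. -0. -1.] F [-0.1  0.7  0.1] w 0.0745
 tool delta mm [ 0.6  1.4 -0.2]  turn x deg -0.5 or 179.5; q6 unk
 level turn (tool, deg) [-0.  0. -0.]
```

View pics/w2.png

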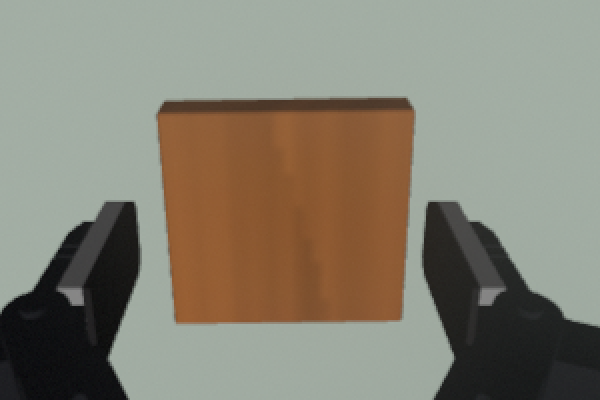

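```bash
python3 -c "
from h import *
c=manip.calibration('wrist');s=manip.get_state();R=R_of(s);p=s['position']
o=-c['R'].T@c['t']
for u,v in [(247,251),(393,251),(249,275),(391,275)]:
    d=c['R'].T@np.array([(u-c['cx'])/c['fx'],(v-c['cy'])/c['fy'],1.])
    ot=R.T@(o-p);dt=R.T@d
    for k in(-.0373,.0373):
        t=(k-ot[1])/dt[1]
        if t>0: print(u,v,(ot+dt*t).round(4))
"
```

```text
247 251 [ 0.1616 -0.0373 -0.0101]
393 251 [ 0.1634  0.0373 -0.0091]
249 275 [ 0.1612 -0.0373  0.0039]
391 275 [0.163  0.0373 0.005 ]
```

Call:
arm_command:
  targets:
    - {"dp": [0.003, 0.001, 0], "turn": [-0.5, 0, 0], "grip": 0.7}
    - {"dp": [0.003, 0, 0], "turn": [0, 0, 0], "grip": 0.7}
    - {"dp": [0.001, 0, 0], "turn": [0, 0, 0], "grip": 0.6}
    - {"dp": [0, 0, 0], "turn": [0, 0, 0], "grip": 0.3}
    - {"dp": [0, 0, 0], "turn": [0, 0, 0], "grip": 0.3}
    - {"dp": [0, 0, 0], "turn": [0, 0, 0], "grip": 0.3}
  grip_force: 40

```text
clock: 4.35
position: [0.5901, -0.1252, 0.1686]
ee_rot: [-0.343, -0.618, -0.343, 0.619]
contact_force: [0.1, 0.4, -1.1]
width: 0.063
```

```bash
python3 -c "
from h import *
go(.5906,-.1253,.02,-32)
show(manip.get_image('wrist')[150:350,180:480].repeat(2,0).repeat(2,1),'w3.png')"
```

```text
clock 4.3 grasp pt [ 0.5901 -0.1252  0.0136] yaw -32.0 q6 0.23 tilt [-0. -0. -1.] F [ 0.1  0.4 -1.1] w 0.0630
 tool delta mm [-6.4  0.5 -0.2]  turn x deg 0.0 or -180.0; q6 unk
 level turn (tool, deg) [0.   0.01 0.01]
```

View pics/w3.png

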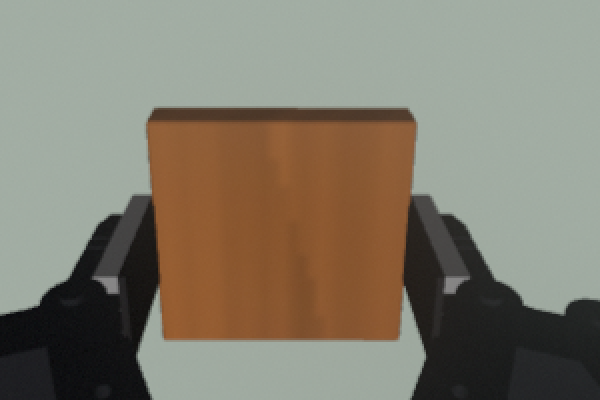

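Call:
arm_command:
  targets:
    - {"dp": [0.01, 0, 0], "turn": [0, 0, 0], "grip": 0.3}

```text
clock: 4.5
position: [0.5904, -0.1252, 0.1674]
ee_rot: [0.343, 0.618, 0.343, -0.618]
contact_force: [-26.4, 7.3, 122.8]
width: 0.0626
```

I sent that row with the wrong sign: +x is down. It pressed the fingers onto the table, and the reading was about 123 N, over the 120 N wrist limit. I'm backing off now.

Call:
arm_command:
  targets:
    - {"dp": [-0.01, 0, 0], "turn": [0, 0, 0], "grip": 0.3}
    - {"dp": [-0.01, 0, 0], "turn": [0, 0, 0], "grip": 0.3}
    - {"dp": [0, 0, 0], "turn": [0, 0, 0], "grip": 0.3}
    - {"dp": [0, 0, 0], "turn": [0, 0, 0], "grip": 0.3}

```text
clock: 4.9
position: [0.59, -0.1252, 0.1782]
ee_rot: [-0.343, -0.618, -0.343, 0.619]
contact_force: [-0.1, 0.2, -1.5]
width: 0.0628
```

```bash
python3 -c "
from h import *
go(.4768,.3174,.12,4.6)
show(manip.get_image('wrist')[150:350,180:480].repeat(2,0).repeat(2,1),'w4.png')"
```

```text
clock 4.9 grasp pt [ 0.5899 -0.1251  0.0232] yaw -32.0 q6 0.23 tilt [-0.001  0.    -1.   ] F [-0.1  0.2 -1.5] w 0.0628
 tool delta mm [ -96.7 -330.5 -315.3]  turn x deg -36.6 or 143.4; q6 unk
 level turn (tool, deg) [0.   0.01 0.03]
```

View pics/w4.png

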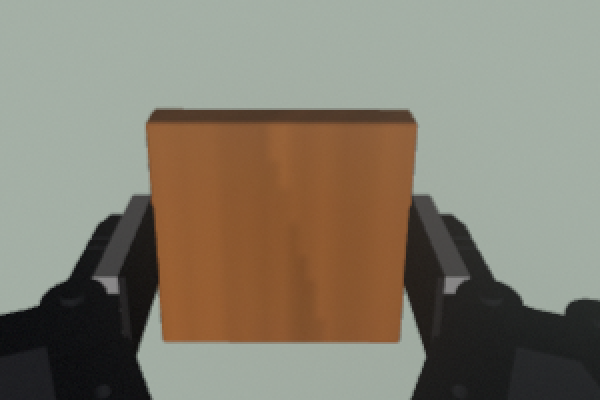

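Call:
arm_command:
  targets:
    - {"dp": [-0.02, 0, 0], "turn": [-7.3, 0, 0], "grip": 0.3}
    - {"dp": [-0.02, 0, 0], "turn": [-7.3, 0, 0], "grip": 0.3}
    - {"dp": [-0.02, 0, 0], "turn": [-7.3, 0, 0], "grip": 0.3}
    - {"dp": [-0.02, 0, 0], "turn": [-7.3, 0, 0], "grip": 0.3}
    - {"dp": [-0.02, 0, 0], "turn": [-7.4, 0, 0], "grip": 0.3}
    - {"dp": [0, 0, 0], "turn": [0, 0, 0], "grip": 0.3}

```text
clock: 5.55
position: [0.5911, -0.1255, 0.2801]
ee_rot: [0.521, 0.48, 0.518, -0.479]
contact_force: [0.4, 0.6, -0.2]
width: 0.0627
```

```bash
python3 -c "
from h import *
go(.4768,.3174,.12,4.6)"
```

```text
clock 5.5 grasp pt [ 0.5917 -0.1257  0.1251] yaw 4.6 q6 -0.40 tilt [ 0.004 -0.001 -1.   ] F [ 0.4  0.6 -0.2] w 0.0627
 tool delta mm [   4.1  -79.1 -450.9]  turn x deg -0.0 or 180.0; q6 unk
 level turn (tool, deg) [-0.    0.09 -0.21]
```

14 rows of (−0.0055, −0.032).

Call:
arm_command:
  targets:
    - {"dp": [0, -0.003, -0.015], "turn": [0, 0, 0], "grip": 0.3}
    - {"dp": [0, -0.006, -0.034], "turn": [0, 0, 0], "grip": 0.3}
    - {"dp": [0, -0.006, -0.034], "turn": [0, 0, 0], "grip": 0.3}
    - {"dp": [0, -0.006, -0.034], "turn": [0, 0, 0], "grip": 0.3}
    - {"dp": [0, -0.006, -0.034], "turn": [0, 0, 0], "grip": 0.3}
    - {"dp": [0, -0.006, -0.034], "turn": [0, 0, 0], "grip": 0.3}
    - {"dp": [0, -0.006, -0.034], "turn": [0, 0, 0], "grip": 0.3}
    - {"dp": [0, -0.006, -0.034], "turn": [0, 0, 0], "grip": 0.3}

```text
clock: 6.35
position: [0.523, 0.1253, 0.2765]
ee_rot: [0.518, 0.479, 0.52, -0.481]
contact_force: [0.1, -1.6, -0.7]
width: 0.0629
```

Call:
arm_command:
  targets:
    - {"dp": [0, -0.006, -0.034], "turn": [0, 0, 0], "grip": 0.3}
    - {"dp": [0, -0.006, -0.034], "turn": [0, 0, 0], "grip": 0.3}
    - {"dp": [0, -0.006, -0.034], "turn": [0, 0, 0], "grip": 0.3}
    - {"dp": [0, -0.006, -0.034], "turn": [0, 0, 0], "grip": 0.3}
    - {"dp": [0, -0.006, -0.034], "turn": [0, 0, 0], "grip": 0.3}
    - {"dp": [0, -0.004, -0.02], "turn": [0, 0, 0], "grip": 0.3}
    - {"dp": [0, 0, 0], "turn": [0, 0, 0], "grip": 0.3}
    - {"dp": [0, 0, 0], "turn": [0, 0, 0], "grip": 0.3}

```text
clock: 7.15
position: [0.4746, 0.3103, 0.2769]
ee_rot: [0.519, 0.478, 0.52, -0.481]
contact_force: [-0.1, -0.2, -0.3]
width: 0.0629
```

```bash
python3 -c "
from h import *
go(.4768,.3174,.04,4.6)
show(manip.get_image('wrist'),'w5.png')"
```

```text
clock 7.2 grasp pt [0.4741 0.31   0.1219] yaw 4.6 q6 0.38 tilt [-0.003 -0.002 -1.   ] F [-0.1 -0.2 -0.3] w 0.0629
 tool delta mm [81.9  3.6 -7.3]  turn x deg 0.0 or -180.0; q6 unk
 level turn (tool, deg) [0.   0.1  0.19]
```

View pics/w5.png

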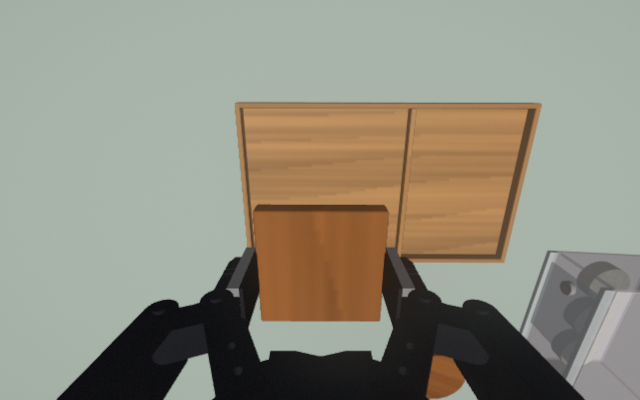

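Call:
arm_command:
  targets:
    - {"dp": [0.01, 0.004, -0.007], "turn": [0, 0.1, 0.2], "grip": 0.3}
    - {"dp": [0.025, 0, 0], "turn": [0, 0, 0], "grip": 0.3}
    - {"dp": [0.025, 0, 0], "turn": [0, 0, 0], "grip": 0.3}
    - {"dp": [0.02, 0, 0], "turn": [0, 0, 0], "grip": 0.3}
    - {"dp": [0.01, 0, 0], "turn": [0, 0, 0], "grip": 0.3}
    - {"dp": [0, 0, 0], "turn": [0, 0, 0], "grip": 0.3}
    - {"dp": [0, 0, 0], "turn": [0, 0, 0], "grip": 0.3}

```text
clock: 7.9
position: [0.4801, 0.3174, 0.1888]
ee_rot: [0.52, 0.481, 0.519, -0.478]
contact_force: [-0.0, 0.0, -0.4]
width: 0.0632
```

```bash
python3 -c "
from h import *
go(.4768,.3174,.0185,4.6)
show(manip.get_image('wrist'),'w6.png')"
```

```text
clock 7.9 grasp pt [0.4808 0.3177 0.0338] yaw 4.5 q6 0.38 tilt [ 0.004  0.002 -1.   ] F [-0.   0.  -0.4] w 0.0632
 tool delta mm [15.3 -4.   0. ]  turn x deg -0.1 or 179.9; q6 unk
 level turn (tool, deg) [-0.   -0.11 -0.24]
```

View pics/w6.png

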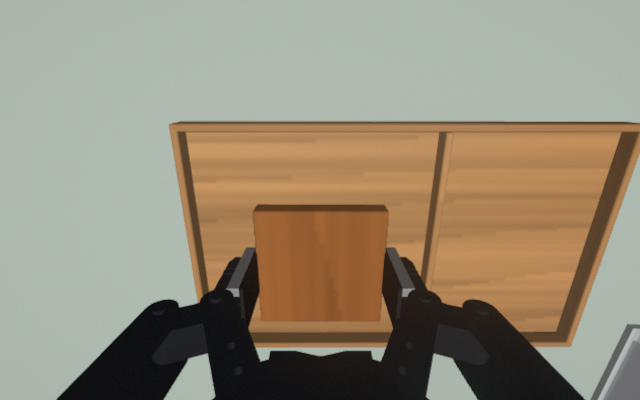

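Call:
arm_command:
  targets:
    - {"dp": [0.006, -0.004, 0], "turn": [0, -0.1, -0.2], "grip": 0.3}
    - {"dp": [0.005, 0, 0], "turn": [0, 0, 0], "grip": 0.3}
    - {"dp": [0, 0, 0], "turn": [0, 0, 0], "grip": 0.3}
    - {"dp": [0, 0, 0], "turn": [0, 0, 0], "grip": 0.3}

```text
clock: 8.35
position: [0.4755, 0.3172, 0.1776]
ee_rot: [0.52, 0.479, 0.52, -0.48]
contact_force: [-0.5, -0.0, 0.1]
width: 0.0628
```

```bash
python3 -c "
from h import *
go(.4768,.3174,.0185,4.6)"
```

```text
clock 8.3 grasp pt [0.4756 0.3172 0.0226] yaw 4.6 q6 0.39 tilt [ 0. -0. -1.] F [-0.5 -0.   0.1] w 0.0628
 tool delta mm [ 4.1  1.3 -0.1]  turn x deg 0.0 or -180.0; q6 unk
 level turn (tool, deg) [ 0.  0. -0.]
```

Call:
arm_command:
  targets:
    - {"dp": [0.003, 0.001, 0], "turn": [0, 0, 0], "grip": 0.3}
    - {"dp": [0.001, 0, 0], "turn": [0, 0, 0], "grip": 0.3}
    - {"dp": [0, 0, 0], "turn": [0, 0, 0], "grip": 0.3}

```text
clock: 8.65
position: [0.4766, 0.3172, 0.1734]
ee_rot: [0.52, 0.479, 0.52, -0.48]
contact_force: [0.1, 0.8, -0.8]
width: 0.0625
```

Call:
arm_command:
  targets:
    - {"dp": [0, 0, 0], "turn": [0, 0, 0], "grip": 0.75}
    - {"dp": [0, 0, 0], "turn": [0, 0, 0], "grip": 0.75}
    - {"dp": [0, 0, 0], "turn": [0, 0, 0], "grip": 0.75}
    - {"dp": [-0.02, 0, 0], "turn": [0, 0, 0], "grip": 0.75}
    - {"dp": [-0.03, 0, 0], "turn": [0, 0, 0], "grip": 0.75}
    - {"dp": [-0.04, 0, 0], "turn": [0, 0, 0], "grip": 0.75}
    - {"dp": [-0.03, 0, 0], "turn": [0, 0, 0], "grip": 0.75}

```text
clock: 9.35
position: [0.4768, 0.3174, 0.2958]
ee_rot: [0.52, 0.48, 0.519, -0.479]
contact_force: [0.1, 0.9, 0.2]
width: 0.0749
```

```bash
python3 -c "
from h import *
go(.6152,.1144,.12,0)
im=manip.get_image('wrist');show(im,'w7.png')"
```

```text
clock 9.3 grasp pt [0.4771 0.3175 0.1408] yaw 4.6 q6 0.39 tilt [ 0.002  0.001 -1.   ] F [0.1 0.9 0.2] w 0.0749
 tool delta mm [ 20.9 121.3 213.5]  turn x deg 4.6 or -175.4; q6 unk
 level turn (tool, deg) [ 0.   -0.04 -0.1 ]
```

View pics/w7.png

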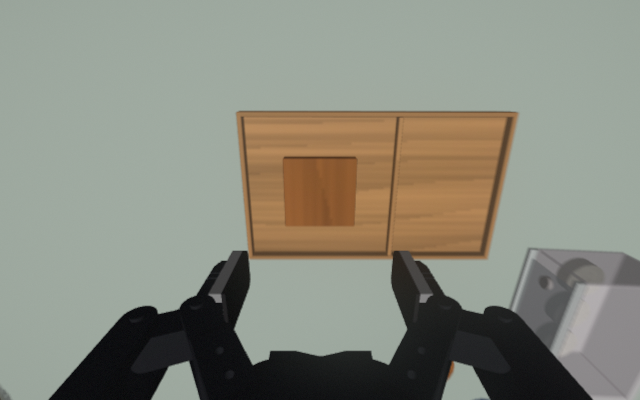

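```bash
python3 -c "
from h import *
go(.4597,.07,.12,9.3)"
```

```text
clock 9.4 grasp pt [0.4797 0.3189 0.1456] yaw 4.6 q6 0.39 tilt [ 0.01   0.005 -1.   ] F [0.7 0.6 2.6] w 0.0745
 tool delta mm [ 24.2 -40.1 246.6]  turn x deg -4.7 or 175.3; q6 unk
 level turn (tool, deg) [-0.   -0.23 -0.58]
```

Call:
arm_command:
  targets:
    - {"dp": [0, -0.003, 0.02], "turn": [0, 0, 0], "grip": 0.3}
    - {"dp": [0, -0.006, 0.04], "turn": [0, 0, 0], "grip": 0.3}
    - {"dp": [0, -0.006, 0.04], "turn": [0, 0, 0], "grip": 0.3}
    - {"dp": [0, -0.006, 0.04], "turn": [0, 0, 0], "grip": 0.3}
    - {"dp": [0, -0.006, 0.04], "turn": [0, 0, 0], "grip": 0.3}
    - {"dp": [0.02, -0.006, 0.04], "turn": [0, 0, 0], "grip": 0.3}
    - {"dp": [0.02, -0.004, 0.025], "turn": [0, 0, 0], "grip": 0.3}
    - {"dp": [0.02, 0, 0], "turn": [-4.7, 0, 0], "grip": 0.3}

```text
clock: 10.2
position: [0.459, 0.0675, 0.2333]
ee_rot: [0.539, 0.458, 0.538, -0.458]
contact_force: [0.3, 0.4, -0.9]
width: 0.0553
```

Call:
arm_command:
  targets:
    - {"dp": [0.02, 0, 0], "turn": [0, 0, 0], "grip": 0.3}
    - {"dp": [0, 0, 0], "turn": [0, 0, 0], "grip": 0.3}
    - {"dp": [0, 0, 0], "turn": [0, 0, 0], "grip": 0.3}
    - {"dp": [0, 0, 0], "turn": [0, 0, 0], "grip": 0.3}

```text
clock: 10.6
position: [0.46, 0.0703, 0.2145]
ee_rot: [0.54, 0.458, 0.538, -0.457]
contact_force: [0.3, -0.0, -0.3]
width: 0.0553
```

```bash
python3 -c "
from h import *
go(.4597,.07,.012,9.3)
im=manip.get_image('wrist');show(im,'w8.png')"
```

```text
clock 10.6 grasp pt [0.4603 0.0703 0.0595] yaw 9.3 q6 -0.16 tilt [ 0.002 -0.    -1.   ] F [ 0.3 -0.  -0.3] w 0.0553
 tool delta mm [47.5 -0.7  0.2]  turn x deg 0.0 or -180.0; q6 unk
 level turn (tool, deg) [ 0.    0.02 -0.11]
```

View pics/w8.png

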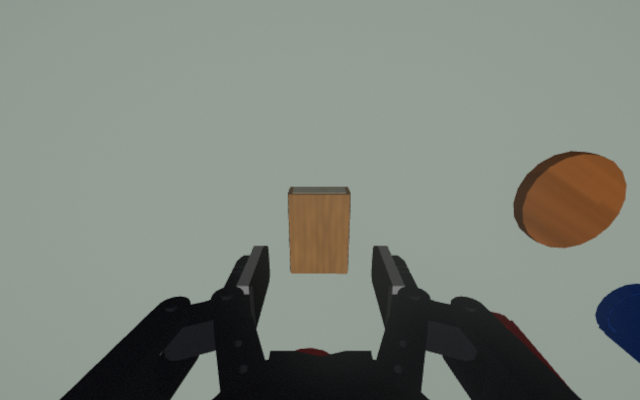

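Call:
arm_command:
  targets:
    - {"dp": [0.015, 0, 0], "turn": [0, 0, 0], "grip": 0.3}
    - {"dp": [0.015, 0, 0], "turn": [0, 0, 0], "grip": 0.3}
    - {"dp": [0.009, 0, 0], "turn": [0, 0, 0], "grip": 0.3}
    - {"dp": [0, 0, 0], "turn": [0, 0, 0], "grip": 0.1}
    - {"dp": [0, 0, 0], "turn": [0, 0, 0], "grip": -0.3}
    - {"dp": [0, 0, 0], "turn": [0, 0, 0], "grip": -0.3}
    - {"dp": [0, 0, 0], "turn": [0, 0, 0], "grip": -0.3}

```text
clock: 11.35
position: [0.4597, 0.0701, 0.1752]
ee_rot: [0.539, 0.458, 0.539, -0.458]
contact_force: [-0.4, 0.3, -0.8]
width: 0.0371
```

```bash
python3 -c "
from h import *
go(.4597,.07,.12,9.3)
im=manip.get_image('wrist')[150:350,180:480].repeat(2,0).repeat(2,1);show(im,'w9.png')"
```

```text
clock 11.3 grasp pt [0.4599 0.0701 0.0202] yaw 9.3 q6 -0.16 tilt [ 0.001 -0.    -1.   ] F [-0.4  0.3 -0.8] w 0.0371
 tool delta mm [-99.8  -0.1   0.1]  turn x deg 0.0 or -180.0; q6 unk
 level turn (tool, deg) [ 0.    0.02 -0.08]
```

View pics/w9.png

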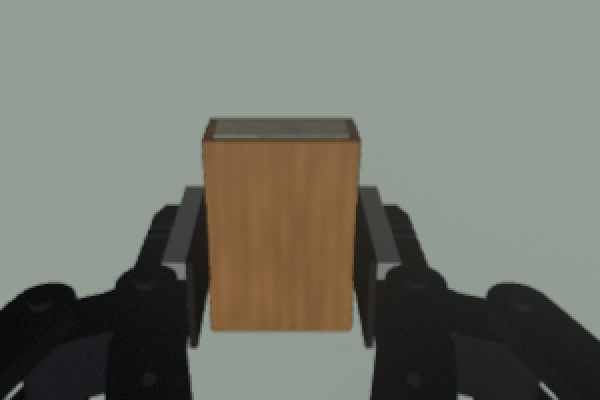

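Call:
arm_command:
  targets:
    - {"dp": [-0.02, 0, 0], "turn": [0, 0, 0], "grip": -0.3}
    - {"dp": [-0.03, 0, 0], "turn": [4.7, 0, 0], "grip": -0.3}
    - {"dp": [-0.02, 0, 0], "turn": [0, 0, 0], "grip": -0.3}
    - {"dp": [0, 0, 0], "turn": [0, 0, 0], "grip": -0.3}
    - {"dp": [0, 0, 0], "turn": [0, 0, 0], "grip": -0.3}

```text
clock: 11.9
position: [0.4592, 0.0701, 0.2448]
ee_rot: [0.52, 0.48, 0.519, -0.479]
contact_force: [-0.8, -0.3, -1.0]
width: 0.0369
```

```bash
python3 -c "
from h import *
go(.5904,.3266,.09,4.6)"
```

```text
clock 11.9 grasp pt [0.4594 0.0701 0.0898] yaw 4.6 q6 -0.08 tilt [ 0.001 -0.    -1.   ] F [-0.8 -0.3 -1. ] w 0.0369
 tool delta mm [-1.000e-01  1.512e+02 -2.452e+02]  turn x deg 0.0 or -180.0; q6 unk
 level turn (tool, deg) [-0.    0.01 -0.05]
```

Call:
arm_command:
  targets:
    - {"dp": [0, 0.012, -0.02], "turn": [0, 0, 0], "grip": -0.3}
    - {"dp": [0, 0.023, -0.037], "turn": [0, 0, 0], "grip": -0.3}
    - {"dp": [0, 0.023, -0.037], "turn": [0, 0, 0], "grip": -0.3}
    - {"dp": [0, 0.023, -0.037], "turn": [0, 0, 0], "grip": -0.3}
    - {"dp": [0, 0.023, -0.037], "turn": [0, 0, 0], "grip": -0.3}
    - {"dp": [0, 0.023, -0.037], "turn": [0, 0, 0], "grip": -0.3}
    - {"dp": [0, 0.023, -0.037], "turn": [0, 0, 0], "grip": -0.3}
    - {"dp": [0, 0.001, -0.003], "turn": [0, 0, 0], "grip": -0.3}

```text
clock: 12.7
position: [0.5919, 0.3306, 0.2423]
ee_rot: [0.52, 0.48, 0.521, -0.478]
contact_force: [-0.1, -0.8, 0.1]
width: 0.037
```

Call:
arm_command:
  targets:
    - {"dp": [0.02, 0, 0], "turn": [0, 0, 0], "grip": -0.3}
    - {"dp": [0.02, 0, 0], "turn": [0, 0, 0], "grip": -0.3}
    - {"dp": [0.01, 0, 0], "turn": [0, 0, 0], "grip": -0.3}
    - {"dp": [0, 0, 0], "turn": [0, 0, 0], "grip": -0.3}
    - {"dp": [0, 0, 0], "turn": [0, 0, 0], "grip": -0.3}
    - {"dp": [0, 0, 0], "turn": [0, 0, 0], "grip": -0.3}

```text
clock: 13.3
position: [0.5907, 0.3263, 0.1956]
ee_rot: [0.52, 0.48, 0.519, -0.479]
contact_force: [1.1, -0.4, 0.8]
width: 0.037
```

```bash
python3 -c "
from h import *
go(.5904,.3266,.0255,4.6)
im=manip.get_image('wrist');show(im,'w10.png')"
```

```text
clock 13.3 grasp pt [0.5909 0.3264 0.0406] yaw 4.6 q6 0.32 tilt [ 0.002  0.001 -1.   ] F [ 1.1 -0.4  0.8] w 0.0370
 tool delta mm [15.1 -0.5 -0.3]  turn x deg -0.0 or 180.0; q6 unk
 level turn (tool, deg) [ 0.   -0.02 -0.09]
```

View pics/w10.png

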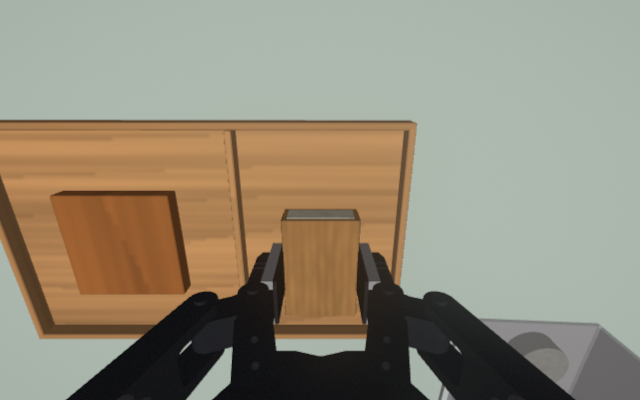

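Call:
arm_command:
  targets:
    - {"dp": [0.008, 0, 0], "turn": [0, 0, 0], "grip": -0.3}
    - {"dp": [0.006, 0, 0], "turn": [0, 0, 0], "grip": -0.3}
    - {"dp": [0, 0, 0], "turn": [0, 0, 0], "grip": -0.3}
    - {"dp": [0, 0, 0], "turn": [0, 0, 0], "grip": -0.3}

```text
clock: 13.75
position: [0.5901, 0.3263, 0.1803]
ee_rot: [0.52, 0.479, 0.52, -0.48]
contact_force: [0.7, -0.5, -0.4]
width: 0.0372
```

```bash
python3 -c "
from h import *
go(.5904,.3266,.0255,4.6)"
```

```text
clock 13.8 grasp pt [0.59   0.3263 0.0253] yaw 4.6 q6 0.32 tilt [-0.001 -0.    -1.   ] F [ 0.7 -0.5 -0.4] w 0.0372
 tool delta mm [-0.2  0.5 -0.3]  turn x deg -0.0 or 180.0; q6 unk
 level turn (tool, deg) [-0.    0.02  0.05]
```

Call:
arm_command:
  targets:
    - {"dp": [0, 0, 0], "turn": [0, 0, 0], "grip": 0.15}
    - {"dp": [0, 0, 0], "turn": [0, 0, 0], "grip": 0.15}
    - {"dp": [-0.02, 0, 0], "turn": [0, 0, 0], "grip": 0.15}
    - {"dp": [-0.03, 0, 0], "turn": [0, 0, 0], "grip": 0.15}
    - {"dp": [-0.03, 0, 0], "turn": [8, 0, 0], "grip": 0.7}
    - {"dp": [-0.02, 0, 0], "turn": [0, 0, 0], "grip": 0.7}
    - {"dp": [0, 0, 0], "turn": [0, 0, 0], "grip": 0.7}
    - {"dp": [0, 0, 0], "turn": [0, 0, 0], "grip": 0.7}

```text
clock: 14.55
position: [0.59, 0.3263, 0.2805]
ee_rot: [0.485, 0.515, 0.485, -0.515]
contact_force: [-0.6, -0.2, -1.0]
width: 0.073
```

```bash
python3 -c "
from h import *
go(.6152,.1144,.12,-3.5)
im=manip.get_image('wrist');show(im,'w11.png')
T=manip.calibration('top')
for u,v in[(254,168),(303,166),(252,130),(301,129)]: print(px2w(T,(u,v),.03).round(3))"
```

```text
clock 14.6 grasp pt [0.59   0.3263 0.1255] yaw -3.4 q6 0.46 tilt [ 0. -0. -1.] F [-0.6 -0.2 -1. ] w 0.0730
 tool delta mm [  5.5  37.6 210.1]  turn x deg 0.1 or -179.9; q6 unk
 level turn (tool, deg) [ 0.    0.   -0.01]
[0.693 0.273 0.03 ]
[0.695 0.14  0.03 ]
[0.797 0.276 0.03 ]
[0.797 0.143 0.03 ]
```

View pics/w11.png

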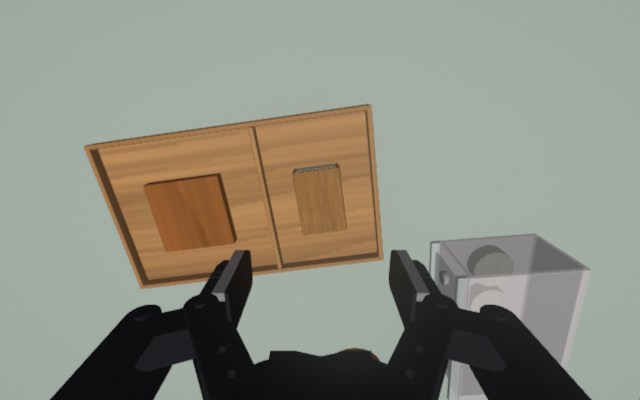

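Call:
arm_command:
  targets:
    - {"dp": [0, 0.003, 0.018], "turn": [0, 0, 0], "grip": 0.7}
    - {"dp": [0, 0.006, 0.034], "turn": [0, 0, 0], "grip": 0.7}
    - {"dp": [0, 0.006, 0.034], "turn": [0, 0, 0], "grip": 0.7}
    - {"dp": [0, 0.006, 0.034], "turn": [0, 0, 0], "grip": 0.7}
    - {"dp": [0, 0.006, 0.034], "turn": [0, 0, 0], "grip": 0.7}
    - {"dp": [0, 0.006, 0.034], "turn": [0, 0, 0], "grip": 0.7}
    - {"dp": [0, 0.004, 0.022], "turn": [0, 0, 0], "grip": 0.7}

```text
clock: 15.3
position: [0.6142, 0.1111, 0.279]
ee_rot: [-0.484, -0.514, -0.485, 0.516]
contact_force: [0.1, 0.7, 0.0]
width: 0.0725
```

Call:
arm_command:
  targets:
    - {"dp": [0.03, 0, 0], "turn": [0, 0, 0], "grip": 0.7}
    - {"dp": [0.03, 0, 0], "turn": [0, 0, 0], "grip": 0.7}
    - {"dp": [0.02, 0, 0], "turn": [0, 0, 0], "grip": 0.7}
    - {"dp": [0, 0, 0], "turn": [0, 0, 0], "grip": 0.7}
    - {"dp": [0, 0, 0], "turn": [0, 0, 0], "grip": 0.7}
    - {"dp": [0, 0, 0], "turn": [0, 0, 0], "grip": 0.7}

```text
clock: 15.9
position: [0.6152, 0.1143, 0.2015]
ee_rot: [0.485, 0.515, 0.484, -0.514]
contact_force: [0.7, -0.5, 0.2]
width: 0.0726
```

```bash
python3 -c "
from h import *
go(.6152,.1144,.0136,-3.5)
im=manip.get_image('wrist');show(im,'w12.png')"
```

```text
clock 15.9 grasp pt [0.6155 0.1143 0.0465] yaw -3.4 q6 0.13 tilt [ 0.002 -0.    -1.   ] F [ 0.7 -0.5  0.2] w 0.0726
 tool delta mm [32.9 -0.4 -0.1]  turn x deg 0.1 or -179.9; q6 unk
 level turn (tool, deg) [ 0.    0.   -0.09]
```

View pics/w12.png

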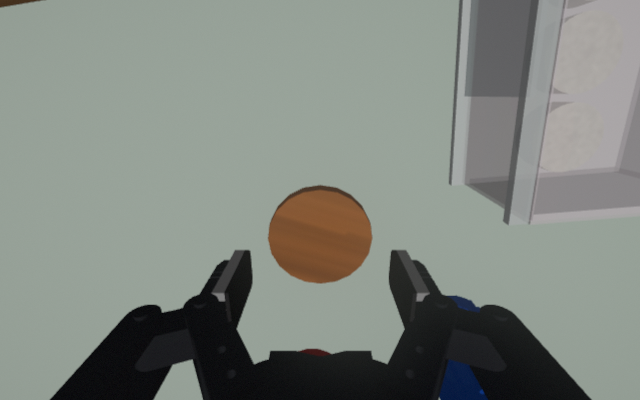

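Call:
arm_command:
  targets:
    - {"dp": [0.015, 0, 0], "turn": [0, 0, 0], "grip": 0.7}
    - {"dp": [0.012, 0, 0], "turn": [0, 0, 0], "grip": 0.7}
    - {"dp": [0.004, 0, 0], "turn": [0, 0, 0], "grip": 0.7}
    - {"dp": [0, 0, 0], "turn": [0, 0, 0], "grip": 0.6}
    - {"dp": [0, 0, 0], "turn": [0, 0, 0], "grip": 0.3}
    - {"dp": [0, 0, 0], "turn": [0, 0, 0], "grip": 0.3}
    - {"dp": [0, 0, 0], "turn": [0, 0, 0], "grip": 0.3}

```text
clock: 16.65
position: [0.6151, 0.1146, 0.1702]
ee_rot: [0.485, 0.515, 0.485, -0.514]
contact_force: [0.2, 0.4, 1.6]
width: 0.0608
```

```bash
python3 -c "
from h import *
go(.6152,.1144,.0136,-3.5)
im=manip.get_image('wrist')[150:350,180:480].repeat(2,0).repeat(2,1);show(im,'w13.png')"
```

```text
clock 16.6 grasp pt [0.6153 0.1146 0.0152] yaw -3.4 q6 0.13 tilt [ 0.001  0.    -1.   ] F [0.2 0.4 1.6] w 0.0608
 tool delta mm [ 1.6 -0.1  0.2]  turn x deg 0.1 or -179.9; q6 unk
 level turn (tool, deg) [ 0.   -0.01 -0.08]
```

View pics/w13.png

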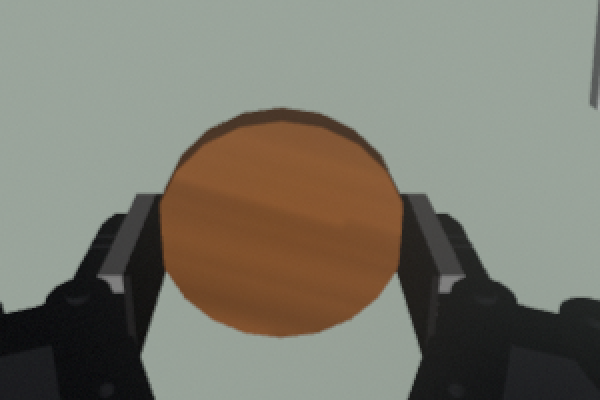

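Call:
arm_command:
  targets:
    - {"dp": [-0.01, 0, 0], "turn": [0, 0, 0], "grip": 0.3}
    - {"dp": [-0.03, 0, 0], "turn": [0, 0, 0], "grip": 0.3}
    - {"dp": [-0.04, 0, 0], "turn": [0, 0, 0], "grip": 0.3}
    - {"dp": [-0.03, 0, 0], "turn": [0, 0, 0], "grip": 0.3}
    - {"dp": [0, 0, 0], "turn": [0, 0, 0], "grip": 0.3}
    - {"dp": [0, 0, 0], "turn": [0, 0, 0], "grip": 0.3}

```text
clock: 17.3
position: [0.6147, 0.1146, 0.2809]
ee_rot: [0.485, 0.515, 0.484, -0.514]
contact_force: [0.9, 0.2, -0.1]
width: 0.0611
```

```bash
python3 -c "
from h import *
go(.5002,-.3127,.12,-3.5)"
```

```text
clock 17.3 grasp pt [0.615  0.1146 0.1259] yaw -3.4 q6 0.13 tilt [ 0.002  0.    -1.   ] F [ 0.9  0.2 -0.1] w 0.0611
 tool delta mm [  5.7 -89.3 433.4]  turn x deg 0.1 or -179.9; q6 unk
 level turn (tool, deg) [ 0.   -0.01 -0.12]
```

Call:
arm_command:
  targets:
    - {"dp": [0, -0.003, 0.015], "turn": [0, 0, 0], "grip": 0.3}
    - {"dp": [0, -0.007, 0.034], "turn": [0, 0, 0], "grip": 0.3}
    - {"dp": [0, -0.007, 0.034], "turn": [0, 0, 0], "grip": 0.3}
    - {"dp": [0, -0.007, 0.034], "turn": [0, 0, 0], "grip": 0.3}
    - {"dp": [0, -0.007, 0.034], "turn": [0, 0, 0], "grip": 0.3}
    - {"dp": [0, -0.007, 0.034], "turn": [0, 0, 0], "grip": 0.3}
    - {"dp": [0, -0.007, 0.034], "turn": [0, 0, 0], "grip": 0.3}
    - {"dp": [0, -0.007, 0.034], "turn": [0, 0, 0], "grip": 0.3}

```text
clock: 18.1
position: [0.546, -0.1368, 0.2779]
ee_rot: [-0.484, -0.514, -0.486, 0.515]
contact_force: [-0.1, -0.6, -0.2]
width: 0.0611
```

Call:
arm_command:
  targets:
    - {"dp": [0, -0.007, 0.034], "turn": [0, 0, 0], "grip": 0.3}
    - {"dp": [0, -0.007, 0.034], "turn": [0, 0, 0], "grip": 0.3}
    - {"dp": [0, -0.007, 0.034], "turn": [0, 0, 0], "grip": 0.3}
    - {"dp": [0, -0.007, 0.034], "turn": [0, 0, 0], "grip": 0.3}
    - {"dp": [0, -0.007, 0.034], "turn": [0, 0, 0], "grip": 0.3}
    - {"dp": [0, -0.002, 0.01], "turn": [0, 0, 0], "grip": 0.3}

```text
clock: 18.7
position: [0.4982, -0.3157, 0.278]
ee_rot: [-0.483, -0.515, -0.485, 0.516]
contact_force: [0.1, -0.0, -0.4]
width: 0.0612
```

Call:
arm_command:
  targets:
    - {"dp": [0.02, 0, 0], "turn": [0, 0, 0], "grip": 0.3}
    - {"dp": [0.03, 0, 0], "turn": [0, 0, 0], "grip": 0.3}
    - {"dp": [0.03, 0, 0], "turn": [0, 0, 0], "grip": 0.3}
    - {"dp": [0.01, 0, 0], "turn": [0, 0, 0], "grip": 0.3}
    - {"dp": [0, 0, 0], "turn": [0, 0, 0], "grip": 0.3}
    - {"dp": [0, 0, 0], "turn": [0, 0, 0], "grip": 0.3}
    - {"dp": [0, 0, 0], "turn": [0, 0, 0], "grip": 0.3}

```text
clock: 19.4
position: [0.5008, -0.3127, 0.1911]
ee_rot: [0.486, 0.515, 0.484, -0.514]
contact_force: [-0.0, -0.0, 0.2]
width: 0.0612
```

```bash
python3 -c "
from h import *
go(.5002,-.3127,.0205,-3.5)
im=manip.get_image('wrist');show(im,'w14.png')"
```

```text
clock 19.4 grasp pt [ 0.5011 -0.313   0.0361] yaw -3.4 q6 -0.62 tilt [ 0.002 -0.002 -1.   ] F [-0.  -0.   0.2] w 0.0612
 tool delta mm [15.6 -0.9 -0.3]  turn x deg 0.1 or -179.9; q6 unk
 level turn (tool, deg) [-0.    0.09 -0.13]
```

View pics/w14.png

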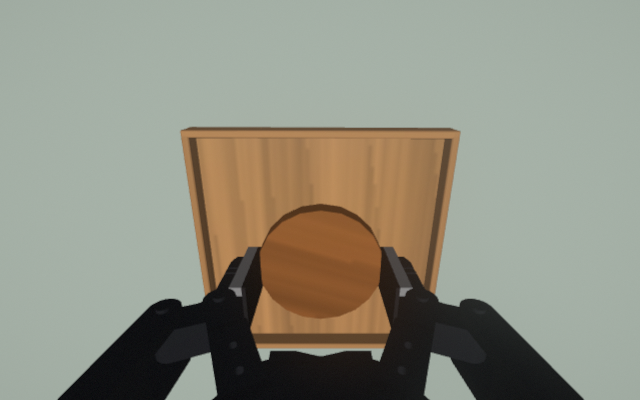

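Call:
arm_command:
  targets:
    - {"dp": [0.008, -0.001, 0], "turn": [0, 0, 0], "grip": 0.3}
    - {"dp": [0.006, 0, 0], "turn": [0, 0, 0], "grip": 0.3}
    - {"dp": [0.001, 0, 0], "turn": [0, 0, 0], "grip": 0.3}
    - {"dp": [0, 0, 0], "turn": [0, 0, 0], "grip": 0.3}
    - {"dp": [0, 0, 0], "turn": [0, 0, 0], "grip": 0.3}

```text
clock: 19.95
position: [0.4992, -0.3123, 0.1752]
ee_rot: [-0.485, -0.515, -0.485, 0.515]
contact_force: [-0.6, 0.2, 4.4]
width: 0.0609
```

Contact at about 4 N (z 0.1752 = pickup + 5 mm). Release and lift.

Call:
arm_command:
  targets:
    - {"dp": [0, 0, 0], "turn": [0, 0, 0], "grip": 0.75}
    - {"dp": [0, 0, 0], "turn": [0, 0, 0], "grip": 0.75}
    - {"dp": [-0.01, 0, 0], "turn": [0, 0, 0], "grip": 0.75}
    - {"dp": [-0.03, 0, 0], "turn": [0, 0, 0], "grip": 0.75}
    - {"dp": [-0.04, 0, 0], "turn": [0, 0, 0], "grip": 0.75}
    - {"dp": [-0.04, 0, 0], "turn": [0, 0, 0], "grip": 0.75}
    - {"dp": [0, 0, 0], "turn": [0, 0, 0], "grip": 0.75}
    - {"dp": [0, 0, 0], "turn": [0, 0, 0], "grip": 0.75}

```text
clock: 20.75
position: [0.4993, -0.3123, 0.2962]
ee_rot: [0.486, 0.515, 0.484, -0.514]
contact_force: [-0.1, 1.0, -0.4]
width: 0.0748
```

```bash
python3 -c "
from ov import *
go(.6023,-.0023,.15,-3.5)
im=manip.get_image('wrist');show(im,'w15.png')
t=manip.get_image('top');s=manip.get_image('scene')
L=[rect(.4768,.3174,4.6,.064,.064,.015),rect(.5904,.3266,4.6,.038,.056,.021),rect(.5236,.3212,4.6,.232,.138,.014),rect(.5002,-.3127,-3.5,.138,.138,.014),circ(.5002,-.3127,.064,.015),circ(.6023,-.0023,.049,.072),circ(.6023,-.0023,.049,0),circ(.4746,-.0638,.059,.046),circ(.4746,-.0638,.059,0)]
show(draw('top',t,L,(200,145,510,285),2.5),'ov3.png');show(draw('scene',s,L,(215,100,465,300),3),'ov4.png')"
```

```text
clock 20.8 grasp pt [ 0.4996 -0.3126  0.1412] yaw -3.4 q6 -0.62 tilt [ 0.002 -0.002 -1.   ] F [-0.1  1.  -0.4] w 0.0748
 tool delta mm [  -9.2   84.1 -315.8]  turn x deg 0.1 or -179.9; q6 unk
 level turn (tool, deg) [-0.    0.1  -0.14]
```

View pics/ov3.png

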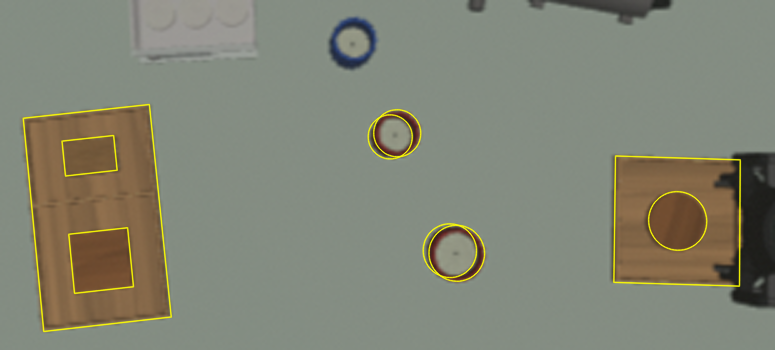

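View pics/ov4.png

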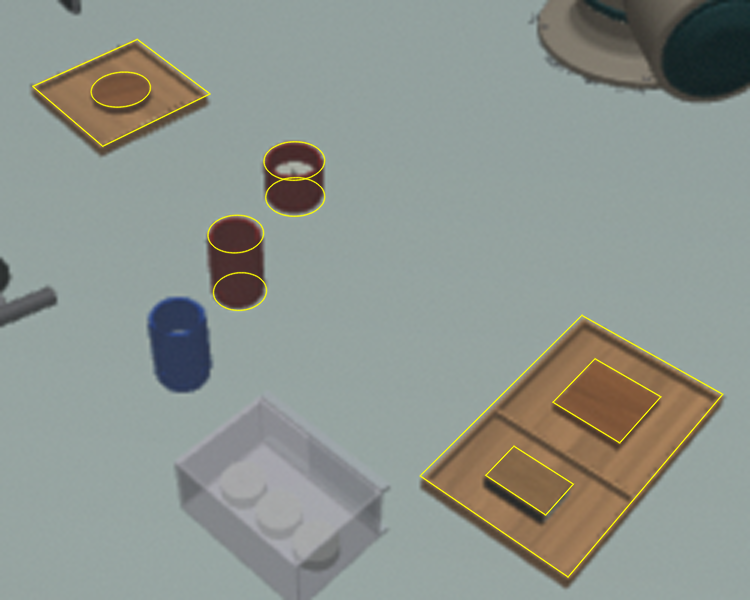

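View pics/w15.png

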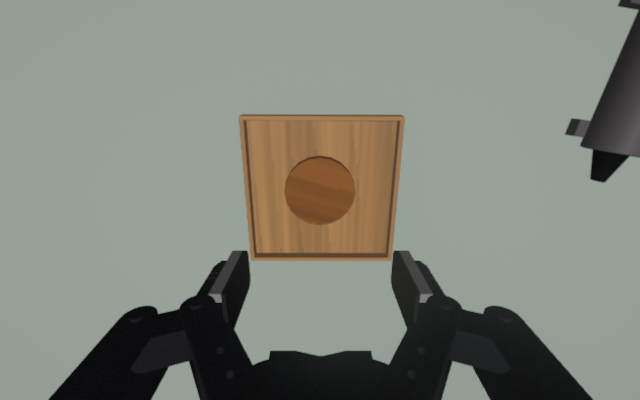

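Call:
arm_command:
  targets:
    - {"dp": [-0.005, 0.004, -0.016], "turn": [0, 0, 0], "grip": 0.6}
    - {"dp": [-0.005, 0.009, -0.034], "turn": [0, 0, 0], "grip": 0.6}
    - {"dp": [0, 0.009, -0.034], "turn": [0, 0, 0], "grip": 0.6}
    - {"dp": [0, 0.009, -0.034], "turn": [0, 0, 0], "grip": 0.6}
    - {"dp": [0, 0.009, -0.034], "turn": [0, 0, 0], "grip": 0.6}
    - {"dp": [0, 0.009, -0.034], "turn": [0, 0, 0], "grip": 0.6}
    - {"dp": [0, 0.009, -0.034], "turn": [0, 0, 0], "grip": 0.6}
    - {"dp": [0, 0.009, -0.034], "turn": [0, 0, 0], "grip": 0.6}

```text
clock: 21.7
position: [0.5811, -0.0601, 0.3039]
ee_rot: [-0.484, -0.514, -0.486, 0.515]
contact_force: [0.4, -0.1, -0.4]
width: 0.0682
```

Call:
arm_command:
  targets:
    - {"dp": [0, 0.009, -0.034], "turn": [0, 0, 0], "grip": 0.6}
    - {"dp": [0, 0.008, -0.028], "turn": [0, 0, 0], "grip": 0.6}
    - {"dp": [0, 0, 0], "turn": [0, 0, 0], "grip": 0.6}
    - {"dp": [0, 0, 0], "turn": [0, 0, 0], "grip": 0.6}
    - {"dp": [0, 0, 0], "turn": [0, 0, 0], "grip": 0.6}
    - {"dp": [0, 0, 0], "turn": [0, 0, 0], "grip": 0.6}

```text
clock: 22.3
position: [0.6014, -0.0026, 0.3044]
ee_rot: [-0.485, -0.515, -0.485, 0.515]
contact_force: [0.1, 0.2, -0.6]
width: 0.0681
```

```bash
python3 -c "
from ov import *
go(.6023,-.0023,.04,-3.5)
im=manip.get_image('wrist');L=[circ(.6023,-.0023,.049,.072),circ(.6023,-.0023,.046,.0)]
show(draw('wrist',im,L,(120,100,520,400),2),'w16.png')"
```

```text
clock 22.3 grasp pt [ 0.6013 -0.0027  0.1494] yaw -3.5 q6 -0.06 tilt [-0.001 -0.    -1.   ] F [ 0.1  0.2 -0.6] w 0.0681
 tool delta mm [109.4   1.1  -0.4]  turn x deg 0.0 or -180.0; q6 unk
 level turn (tool, deg) [-0.    0.02  0.04]
```

View pics/w16.png

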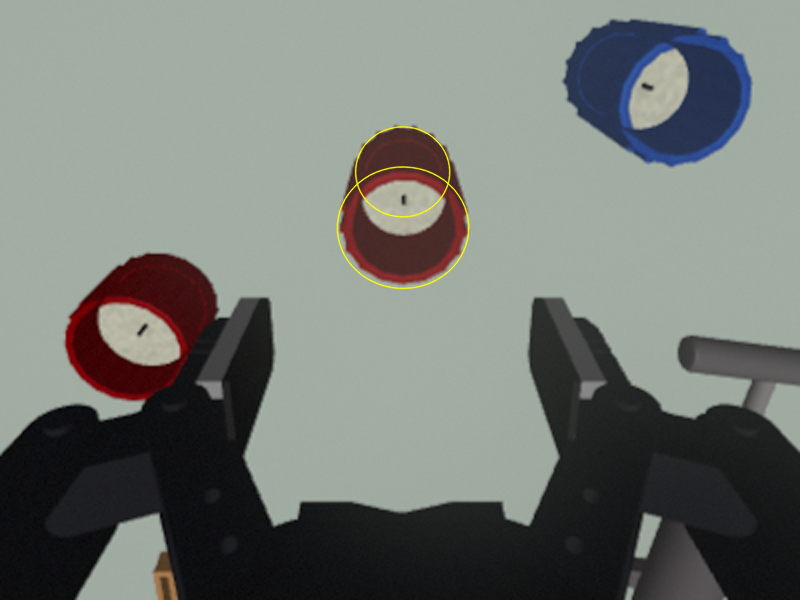

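Call:
arm_command:
  targets:
    - {"dp": [0.015, 0.001, 0], "turn": [0, 0, 0], "grip": 0.6}
    - {"dp": [0.025, 0, 0], "turn": [0, 0, 0], "grip": 0.6}
    - {"dp": [0.025, 0, 0], "turn": [0, 0, 0], "grip": 0.6}
    - {"dp": [0.025, 0, 0], "turn": [0, 0, 0], "grip": 0.6}
    - {"dp": [0.015, 0, 0], "turn": [0, 0, 0], "grip": 0.6}
    - {"dp": [0.006, 0, 0], "turn": [0, 0, 0], "grip": 0.6}
    - {"dp": [0, 0, 0], "turn": [0, 0, 0], "grip": 0.6}
    - {"dp": [0, 0, 0], "turn": [0, 0, 0], "grip": 0.6}

```text
clock: 23.15
position: [0.6032, -0.0024, 0.1944]
ee_rot: [0.485, 0.515, 0.484, -0.514]
contact_force: [-0.7, -0.2, 0.1]
width: 0.0686
```

```bash
python3 -c "
from ov import *
go(.6023,-.0023,.038,-3.5)
im=manip.get_image('wrist')
show(draw('wrist',im,[],(120,100,520,400),2),'w17.png')"
```

```text
clock 23.1 grasp pt [ 0.6035 -0.0024  0.0394] yaw -3.4 q6 -0.06 tilt [ 0.001 -0.    -1.   ] F [-0.7 -0.2  0.1] w 0.0686
 tool delta mm [ 1.4 -1.2 -0. ]  turn x deg 0.1 or -179.9; q6 unk
 level turn (tool, deg) [-0.    0.01 -0.09]
```

View pics/w17.png

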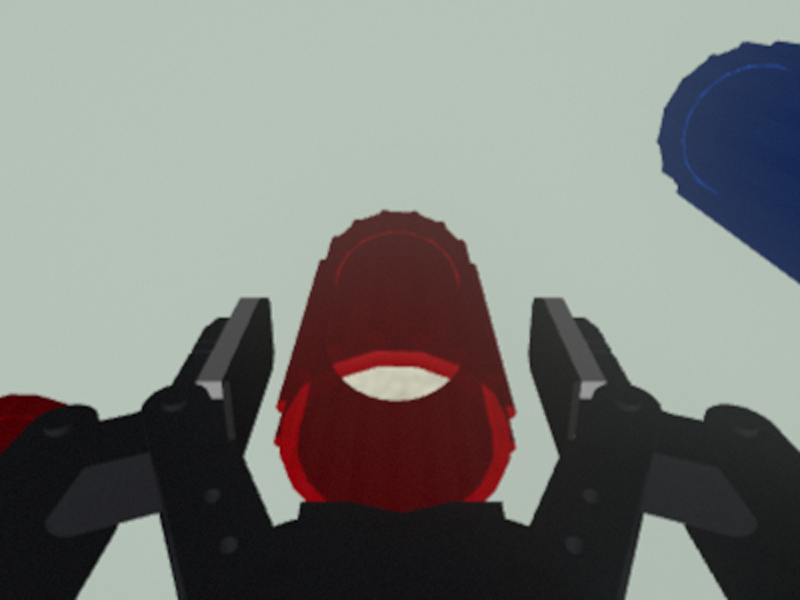

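Call:
arm_command:
  targets:
    - {"dp": [0, 0, 0], "turn": [0, 0, 0], "grip": 0.4}
    - {"dp": [0, 0, 0], "turn": [0, 0, 0], "grip": 0.2}
    - {"dp": [0, 0, 0], "turn": [0, 0, 0], "grip": 0}
    - {"dp": [0, 0, 0], "turn": [0, 0, 0], "grip": -0.1}
    - {"dp": [0, 0, 0], "turn": [0, 0, 0], "grip": -0.1}
    - {"dp": [0, 0, 0], "turn": [0, 0, 0], "grip": -0.1}
  grip_force: 40

```text
clock: 23.8
position: [0.6031, -0.0019, 0.1946]
ee_rot: [0.485, 0.515, 0.485, -0.514]
contact_force: [-0.4, -0.2, 5.4]
width: 0.0457
```

Call:
arm_command:
  targets:
    - {"dp": [-0.01, 0, 0], "turn": [0, 0, 0], "grip": -0.1}
    - {"dp": [-0.02, 0, 0], "turn": [0, 0, 0], "grip": -0.1}
    - {"dp": [-0.03, 0, 0], "turn": [0, 0, 0], "grip": -0.1}
    - {"dp": [-0.02, 0, 0], "turn": [0, 0, 0], "grip": -0.1}
    - {"dp": [0, 0, 0], "turn": [0, 0, 0], "grip": -0.1}
    - {"dp": [0, 0, 0], "turn": [0, 0, 0], "grip": -0.1}

```text
clock: 24.4
position: [0.6025, -0.0018, 0.2735]
ee_rot: [-0.485, -0.515, -0.485, 0.515]
contact_force: [-0.9, 0.5, -2.0]
width: 0.0463
```

```bash
python3 -c "
from ov import *
go(.5002,-.3127,.12,-3.5)
im=manip.get_image('wrist')
show(draw('wrist',im,[],(120,100,520,400),2),'w18.png')"
```

```text
clock 24.4 grasp pt [ 0.6025 -0.0018  0.1185] yaw -3.4 q6 -0.06 tilt [-0. -0. -1.] F [-0.9  0.5 -2. ] w 0.0463
 tool delta mm [ -1.5 -83.7 316.4]  turn x deg 0.1 or -179.9; q6 unk
 level turn (tool, deg) [0.   0.   0.01]
```

View pics/w18.png

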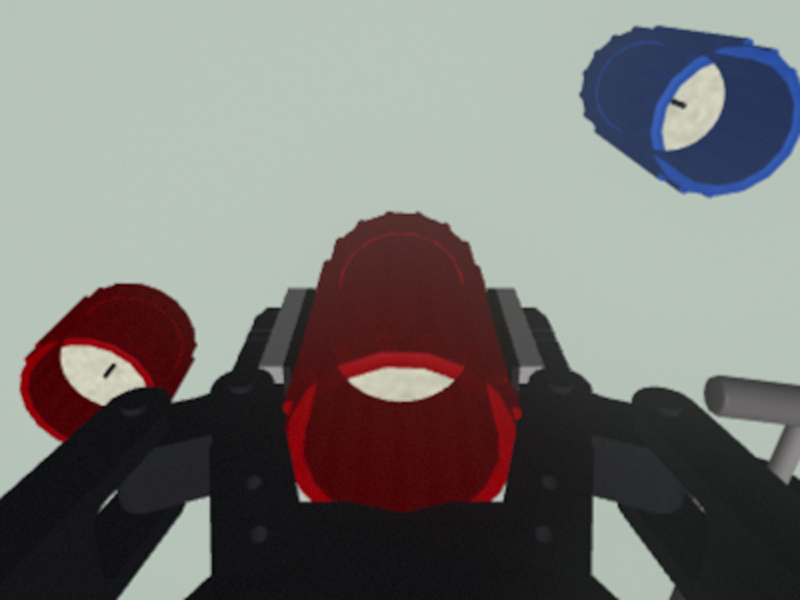

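Call:
arm_command:
  targets:
    - {"dp": [0, -0.003, 0.012], "turn": [0, 0, 0], "grip": -0.1}
    - {"dp": [0, -0.006, 0.024], "turn": [0, 0, 0], "grip": -0.1}
    - {"dp": [0, -0.008, 0.03], "turn": [0, 0, 0], "grip": -0.1}
    - {"dp": [0, -0.008, 0.03], "turn": [0, 0, 0], "grip": -0.1}
    - {"dp": [0, -0.008, 0.03], "turn": [0, 0, 0], "grip": -0.1}
    - {"dp": [0, -0.008, 0.03], "turn": [0, 0, 0], "grip": -0.1}
    - {"dp": [0, -0.008, 0.03], "turn": [0, 0, 0], "grip": -0.1}
    - {"dp": [0, -0.008, 0.03], "turn": [0, 0, 0], "grip": -0.1}

```text
clock: 25.25
position: [0.5317, -0.2158, 0.2722]
ee_rot: [-0.484, -0.514, -0.486, 0.515]
contact_force: [0.7, -0.6, -1.5]
width: 0.046
```

Call:
arm_command:
  targets:
    - {"dp": [0, -0.008, 0.03], "turn": [0, 0, 0], "grip": -0.1}
    - {"dp": [0, -0.008, 0.03], "turn": [0, 0, 0], "grip": -0.1}
    - {"dp": [0, -0.006, 0.024], "turn": [0, 0, 0], "grip": -0.1}
    - {"dp": [0, -0.005, 0.016], "turn": [0, 0, 0], "grip": -0.1}
    - {"dp": [0, 0, 0], "turn": [0, 0, 0], "grip": -0.1}
    - {"dp": [0, 0, 0], "turn": [0, 0, 0], "grip": -0.1}
    - {"dp": [0, 0, 0], "turn": [0, 0, 0], "grip": -0.1}
    - {"dp": [0, 0, 0], "turn": [0, 0, 0], "grip": -0.1}

```text
clock: 26.05
position: [0.5005, -0.3113, 0.2736]
ee_rot: [0.485, 0.514, 0.485, -0.514]
contact_force: [-0.2, 0.2, -2.2]
width: 0.046
```

```bash
python3 -c "
from ov import *
go(.4998,-.3125,.0546,-3.5)
im=manip.get_image('wrist')
show(im,'w19.png')"
```

```text
clock 26.1 grasp pt [ 0.5005 -0.3112  0.1186] yaw -3.3 q6 -0.62 tilt [-0.  0. -1.] F [-0.2  0.2 -2.2] w 0.0460
 tool delta mm [64.  -0.6  1.4]  turn x deg 0.2 or -179.8; q6 unk
 level turn (tool, deg) [ 0.   -0.03  0.01]
```

View pics/w19.png

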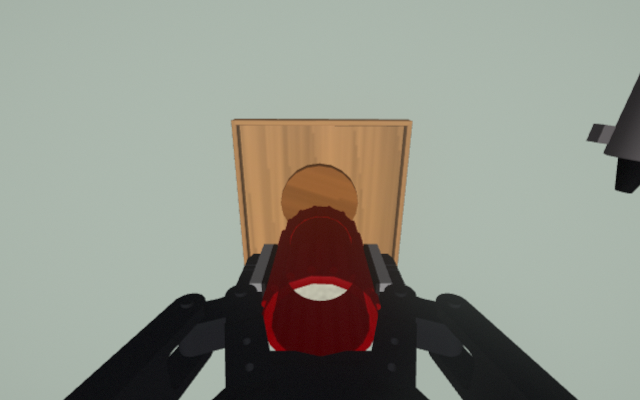

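Call:
arm_command:
  targets:
    - {"dp": [0.01, -0.0005, 0.0013], "turn": [0, 0, 0], "grip": -0.1}
    - {"dp": [0.02, 0, 0], "turn": [0, 0, 0], "grip": -0.1}
    - {"dp": [0.015, 0, 0], "turn": [0, 0, 0], "grip": -0.1}
    - {"dp": [0.01, 0, 0], "turn": [0, 0, 0], "grip": -0.1}
    - {"dp": [0.005, 0, 0], "turn": [0, 0, 0], "grip": -0.1}
    - {"dp": [0, 0, 0], "turn": [0, 0, 0], "grip": -0.1}
    - {"dp": [0, 0, 0], "turn": [0, 0, 0], "grip": -0.1}
    - {"dp": [0, 0, 0], "turn": [0, 0, 0], "grip": -0.1}

```text
clock: 26.9
position: [0.4999, -0.3139, 0.2144]
ee_rot: [0.486, 0.515, 0.484, -0.515]
contact_force: [-0.2, 0.2, -2.0]
width: 0.0458
```

```bash
python3 -c "
from ov import *
go(.4998,-.3125,.0546,-3.5)
im=manip.get_image('wrist')
show(im,'w20.png')"
```

```text
clock 26.9 grasp pt [ 0.5001 -0.3141  0.0594] yaw -3.4 q6 -0.62 tilt [ 0.001 -0.001 -1.   ] F [-0.2  0.2 -2. ] w 0.0458
 tool delta mm [ 4.8 -0.4 -1.5]  turn x deg 0.1 or -179.9; q6 unk
 level turn (tool, deg) [ 0.    0.06 -0.08]
```

View pics/w20.png

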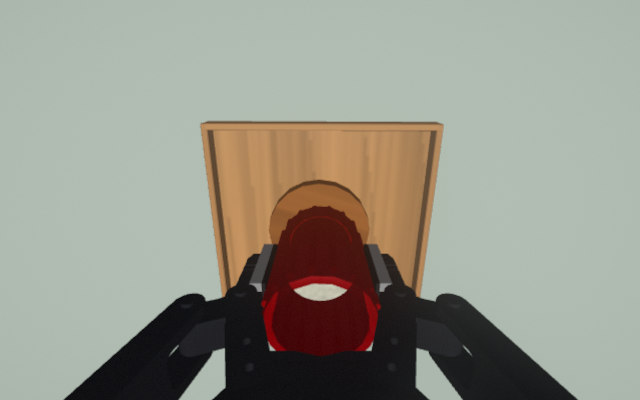

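Call:
arm_command:
  targets:
    - {"dp": [0.002, 0, -0.001], "turn": [0, 0, 0], "grip": -0.1}
    - {"dp": [0.002, 0, 0], "turn": [0, 0, 0], "grip": -0.1}
    - {"dp": [0, 0, 0], "turn": [0, 0, 0], "grip": -0.1}
    - {"dp": [0, 0, 0], "turn": [0, 0, 0], "grip": -0.1}

```text
clock: 27.35
position: [0.4997, -0.3126, 0.2097]
ee_rot: [0.485, 0.515, 0.485, -0.515]
contact_force: [0.7, 0.2, -0.8]
width: 0.0459
```

Call:
arm_command:
  targets:
    - {"dp": [0.0005, 0, 0], "turn": [0, 0, 0], "grip": -0.1}
    - {"dp": [0, 0, 0], "turn": [0, 0, 0], "grip": -0.1}

```text
clock: 27.55
position: [0.4997, -0.3126, 0.2096]
ee_rot: [0.485, 0.515, 0.485, -0.515]
contact_force: [-1.6, 1.1, 3.5]
width: 0.0453
```

Contact (force changed from −2 to +3.5 N). Release slowly.

Call:
arm_command:
  targets:
    - {"dp": [0, 0, 0], "turn": [0, 0, 0], "grip": 0.15}
    - {"dp": [0, 0, 0], "turn": [0, 0, 0], "grip": 0.3}
    - {"dp": [0, 0, 0], "turn": [0, 0, 0], "grip": 0.5}
    - {"dp": [0, 0, 0], "turn": [0, 0, 0], "grip": 0.5}

```text
clock: 27.95
position: [0.4997, -0.3127, 0.209]
ee_rot: [-0.485, -0.515, -0.485, 0.515]
contact_force: [0.2, -0.8, -0.0]
width: 0.0641
```

Call:
arm_command:
  targets:
    - {"dp": [-0.01, 0, 0], "turn": [0, 0, 0], "grip": 0.5}
    - {"dp": [-0.025, 0, 0], "turn": [0, 0, 0], "grip": 0.5}
    - {"dp": [-0.03, 0, 0], "turn": [0, 0, 0], "grip": 0.5}
    - {"dp": [-0.03, 0, 0], "turn": [0, 0, 0], "grip": 0.5}
    - {"dp": [-0.015, 0, 0], "turn": [0, 0, 0], "grip": 0.7}
    - {"dp": [0, 0, 0], "turn": [0, 0, 0], "grip": 0.7}
    - {"dp": [0, 0, 0], "turn": [0, 0, 0], "grip": 0.7}

```text
clock: 28.65
position: [0.4995, -0.3125, 0.3193]
ee_rot: [-0.485, -0.515, -0.485, 0.515]
contact_force: [-0.5, 0.3, -0.8]
width: 0.0723
```

```bash
python3 -c "
from ov import *
go(.4746,-.0638,.13,-3.5)
im=manip.get_image('wrist')
show(im,'w21.png')"
```

```text
clock 28.6 grasp pt [ 0.4995 -0.3125  0.1643] yaw -3.4 q6 -0.62 tilt [ 0. -0. -1.] F [-0.5  0.3 -0.8] w 0.0723
 tool delta mm [  34.3  -39.6 -246.8]  turn x deg 0.1 or -179.9; q6 unk
 level turn (tool, deg) [ 0.    0.02 -0.01]
```

View pics/w21.png

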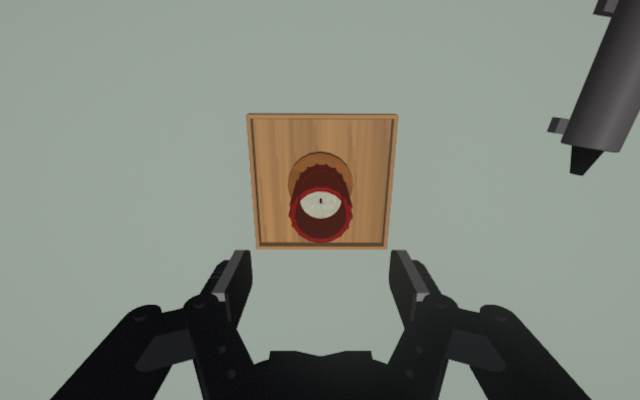

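Call:
arm_command:
  targets:
    - {"dp": [0, -0.003, -0.017], "turn": [0, 0, 0], "grip": 0.75}
    - {"dp": [0, -0.006, -0.036], "turn": [0, 0, 0], "grip": 0.75}
    - {"dp": [0, -0.006, -0.036], "turn": [0, 0, 0], "grip": 0.75}
    - {"dp": [0, -0.006, -0.036], "turn": [0, 0, 0], "grip": 0.75}
    - {"dp": [0, -0.006, -0.036], "turn": [0, 0, 0], "grip": 0.75}
    - {"dp": [0, -0.006, -0.036], "turn": [0, 0, 0], "grip": 0.75}
    - {"dp": [0.02, -0.006, -0.036], "turn": [0, 0, 0], "grip": 0.75}
    - {"dp": [0.03, -0.001, -0.014], "turn": [-8, 0, 0], "grip": 0.75}

```text
clock: 29.5
position: [0.473, -0.0601, 0.2691]
ee_rot: [0.521, 0.479, 0.521, -0.478]
contact_force: [0.4, 0.2, -1.3]
width: 0.0751
```

Call:
arm_command:
  targets:
    - {"dp": [0.01, 0, 0], "turn": [0, 0, 0], "grip": 0.75}
    - {"dp": [0, 0, 0], "turn": [0, 0, 0], "grip": 0.75}
    - {"dp": [0, 0, 0], "turn": [0, 0, 0], "grip": 0.75}
    - {"dp": [0, 0, 0], "turn": [0, 0, 0], "grip": 0.75}
    - {"dp": [0, 0, 0], "turn": [0, 0, 0], "grip": 0.75}

```text
clock: 30.0
position: [0.475, -0.0646, 0.26]
ee_rot: [0.52, 0.48, 0.518, -0.48]
contact_force: [0.3, 0.0, 0.3]
width: 0.0744
```

```bash
python3 -c "
from ov import *
go(.4746,-.0638,.022,4.6)
im=manip.get_image('wrist');L=[circ(.4746,-.0638,.059,.046),circ(.4746,-.0638,.059,.0)]
show(draw('wrist',im,L,(120,100,520,400),2),'w22.png')"
```

```text
clock 30.0 grasp pt [ 0.4753 -0.0647  0.105 ] yaw 4.5 q6 -0.36 tilt [ 0.002 -0.001 -1.   ] F [0.3 0.  0.3] w 0.0744
 tool delta mm [83.  -0.8 -1. ]  turn x deg -0.1 or 179.9; q6 unk
 level turn (tool, deg) [ 0.    0.05 -0.11]
```

View pics/w22.png

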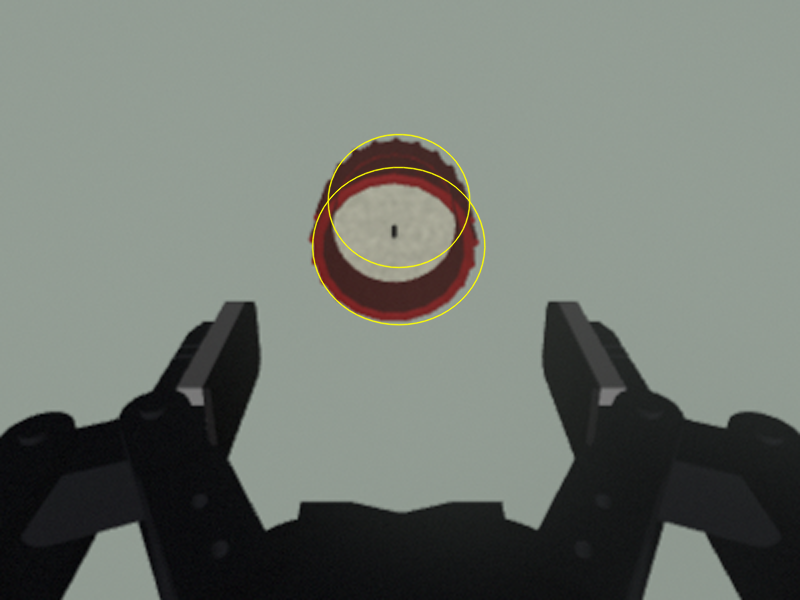

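Call:
arm_command:
  targets:
    - {"dp": [0.015, -0.002, -0.001], "turn": [0, 0, 0], "grip": 0.75}
    - {"dp": [0.025, 0, 0], "turn": [0, 0, 0], "grip": 0.75}
    - {"dp": [0.02, 0, 0], "turn": [0, 0, 0], "grip": 0.75}
    - {"dp": [0.015, 0, 0], "turn": [0, 0, 0], "grip": 0.75}
    - {"dp": [0.004, 0, 0], "turn": [0, 0, 0], "grip": 0.75}
    - {"dp": [0, 0, 0], "turn": [0, 0, 0], "grip": 0.75}
    - {"dp": [0, 0, 0], "turn": [0, 0, 0], "grip": 0.75}
    - {"dp": [0, 0, 0], "turn": [0, 0, 0], "grip": 0.75}

```text
clock: 30.85
position: [0.4728, -0.0631, 0.1811]
ee_rot: [0.52, 0.48, 0.519, -0.479]
contact_force: [-0.1, 0.8, -0.2]
width: 0.0751
```

```bash
python3 -c "
from ov import *
go(.4736,-.0638,.025,4.6)
im=manip.get_image('wrist')
show(draw('wrist',im,[],(120,100,520,400),2),'w23.png')"
```

```text
clock 30.9 grasp pt [ 0.4731 -0.0632  0.0261] yaw 4.6 q6 -0.36 tilt [ 0.002 -0.001 -1.   ] F [-0.1  0.8 -0.2] w 0.0751
 tool delta mm [1.1 0.4 0.7]  turn x deg -0.0 or 180.0; q6 unk
 level turn (tool, deg) [ 0.    0.05 -0.11]
```

View pics/w23.png

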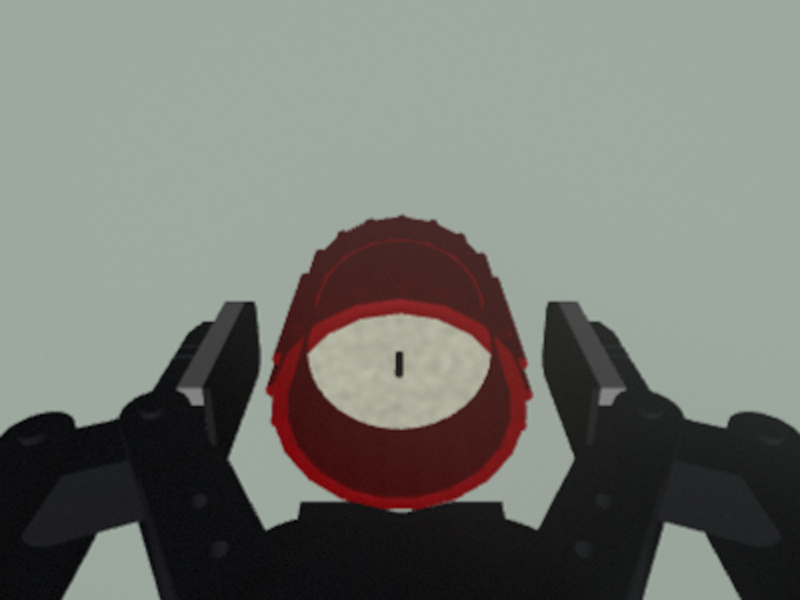

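Well centred. Close and lift.

Call:
arm_command:
  targets:
    - {"dp": [0, 0, 0], "turn": [0, 0, 0], "grip": 0.6}
    - {"dp": [0, 0, 0], "turn": [0, 0, 0], "grip": 0.4}
    - {"dp": [0, 0, 0], "turn": [0, 0, 0], "grip": 0.2}
    - {"dp": [0, 0, 0], "turn": [0, 0, 0], "grip": 0.1}
    - {"dp": [0, 0, 0], "turn": [0, 0, 0], "grip": 0.1}
    - {"dp": [0, 0, 0], "turn": [0, 0, 0], "grip": 0.1}
  grip_force: 40

```text
clock: 31.5
position: [0.4725, -0.0629, 0.1808]
ee_rot: [0.52, 0.48, 0.519, -0.479]
contact_force: [-0.2, 1.6, 5.7]
width: 0.0554
```

Call:
arm_command:
  targets:
    - {"dp": [-0.01, 0, 0], "turn": [0, 0, 0], "grip": 0.1}
    - {"dp": [-0.02, 0, 0], "turn": [0, 0, 0], "grip": 0.1}
    - {"dp": [-0.02, 0, 0], "turn": [0, 0, 0], "grip": 0.1}
    - {"dp": [-0.01, 0, 0], "turn": [0, 0, 0], "grip": 0.1}
    - {"dp": [0, 0, 0], "turn": [0, 0, 0], "grip": 0.1}
    - {"dp": [0, 0, 0], "turn": [0, 0, 0], "grip": 0.1}

```text
clock: 32.1
position: [0.472, -0.0628, 0.2399]
ee_rot: [0.52, 0.479, 0.52, -0.48]
contact_force: [0.5, -0.3, -1.9]
width: 0.0553
```

```bash
python3 -c "
from ov import *
go(.4768,.3174,.085,4.6)
im=manip.get_image('wrist')
show(draw('wrist',im,[],(120,100,520,400),2),'w24.png')"
```

```text
clock 32.1 grasp pt [ 0.472  -0.0628  0.0849] yaw 4.6 q6 -0.36 tilt [-0.  0. -1.] F [ 0.5 -0.3 -1.9] w 0.0553
 tool delta mm [-1.000e-01  3.530e+01 -3.785e+02]  turn x deg 0.0 or -180.0; q6 unk
 level turn (tool, deg) [ 0.   -0.    0.03]
```

View pics/w24.png

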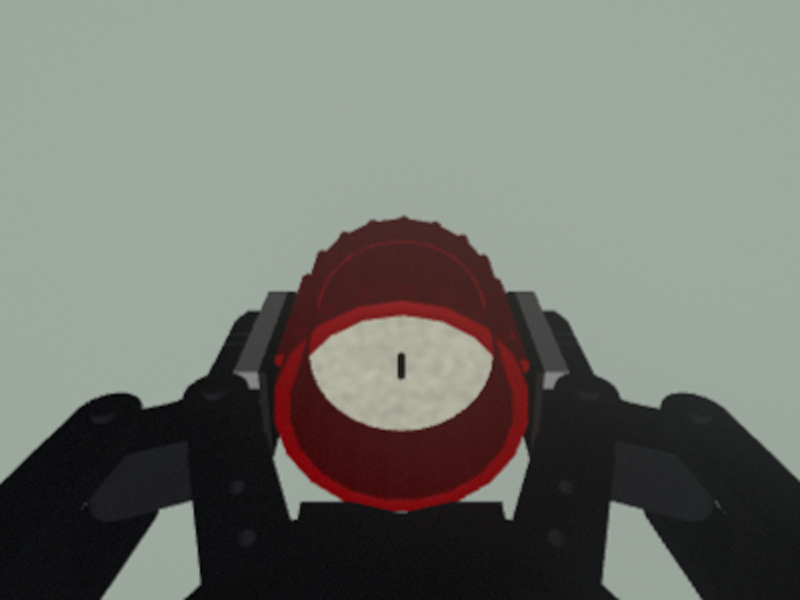

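Call:
arm_command:
  targets:
    - {"dp": [0, 0.001, -0.012], "turn": [0, 0, 0], "grip": 0.1}
    - {"dp": [0, 0.002, -0.024], "turn": [0, 0, 0], "grip": 0.1}
    - {"dp": [0, 0.003, -0.032], "turn": [0, 0, 0], "grip": 0.1}
    - {"dp": [0, 0.003, -0.032], "turn": [0, 0, 0], "grip": 0.1}
    - {"dp": [0, 0.003, -0.032], "turn": [0, 0, 0], "grip": 0.1}
    - {"dp": [0, 0.003, -0.032], "turn": [0, 0, 0], "grip": 0.1}
    - {"dp": [0, 0.003, -0.032], "turn": [0, 0, 0], "grip": 0.1}
    - {"dp": [0, 0.003, -0.032], "turn": [0, 0, 0], "grip": 0.1}

```text
clock: 32.95
position: [0.4741, 0.1681, 0.2392]
ee_rot: [0.519, 0.479, 0.52, -0.48]
contact_force: [1.2, -0.1, -1.0]
width: 0.0551
```

Call:
arm_command:
  targets:
    - {"dp": [0, 0.003, -0.032], "turn": [0, 0, 0], "grip": 0.1}
    - {"dp": [0, 0.003, -0.032], "turn": [0, 0, 0], "grip": 0.1}
    - {"dp": [0, 0.003, -0.032], "turn": [0, 0, 0], "grip": 0.1}
    - {"dp": [0, 0.003, -0.032], "turn": [0, 0, 0], "grip": 0.1}
    - {"dp": [0, 0.002, -0.016], "turn": [0, 0, 0], "grip": 0.1}
    - {"dp": [0, 0, -0.006], "turn": [0, 0, 0], "grip": 0.1}
    - {"dp": [0, 0, 0], "turn": [0, 0, 0], "grip": 0.1}
    - {"dp": [0, 0, 0], "turn": [0, 0, 0], "grip": 0.1}

```text
clock: 33.75
position: [0.4766, 0.3158, 0.2397]
ee_rot: [0.52, 0.479, 0.52, -0.48]
contact_force: [0.3, 0.5, -2.9]
width: 0.0552
```

Call:
arm_command:
  targets:
    - {"dp": [0.01, 0, 0], "turn": [0, 0, 0], "grip": 0.1}
    - {"dp": [0.015, 0, 0], "turn": [0, 0, 0], "grip": 0.1}
    - {"dp": [0.01, 0, 0], "turn": [0, 0, 0], "grip": 0.1}
    - {"dp": [0, 0, 0], "turn": [0, 0, 0], "grip": 0.1}
    - {"dp": [0, 0, 0], "turn": [0, 0, 0], "grip": 0.1}
    - {"dp": [0, 0, 0], "turn": [0, 0, 0], "grip": 0.1}
    - {"dp": [0, 0, 0], "turn": [0, 0, 0], "grip": 0.1}

```text
clock: 34.45
position: [0.4772, 0.3168, 0.2057]
ee_rot: [0.52, 0.48, 0.519, -0.479]
contact_force: [-0.3, -0.4, -1.8]
width: 0.0551
```

```bash
python3 -c "
from ov import *
go(.4768,.318,.0408,4.6)
im=manip.get_image('wrist')
show(im,'w25.png')"
```

```text
clock 34.5 grasp pt [0.4774 0.3169 0.0507] yaw 4.6 q6 0.38 tilt [ 0.001  0.    -1.   ] F [-0.3 -0.4 -1.8] w 0.0551
 tool delta mm [ 9.9 -0.5 -1.2]  turn x deg -0.0 or 180.0; q6 unk
 level turn (tool, deg) [ 0.   -0.02 -0.07]
```

View pics/w25.png

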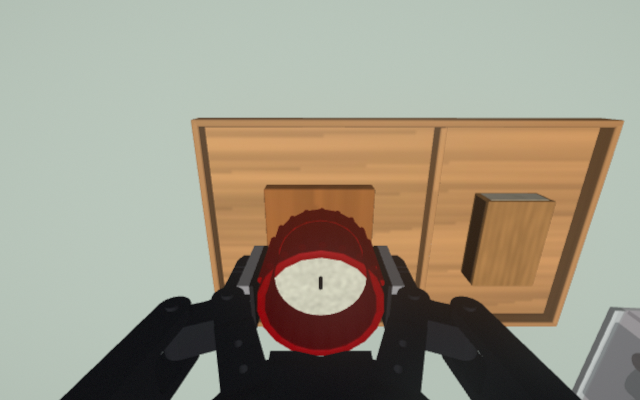

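Call:
arm_command:
  targets:
    - {"dp": [0.004, 0, -0.001], "turn": [0, 0, 0], "grip": 0.1}
    - {"dp": [0.003, 0, 0], "turn": [0, 0, 0], "grip": 0.1}
    - {"dp": [0.001, 0, 0], "turn": [0, 0, 0], "grip": 0.1}
    - {"dp": [0.001, 0, 0], "turn": [0, 0, 0], "grip": 0.1}
    - {"dp": [0, 0, 0], "turn": [0, 0, 0], "grip": 0.1}
    - {"dp": [0, 0, 0], "turn": [0, 0, 0], "grip": 0.1}

```text
clock: 35.1
position: [0.4769, 0.3177, 0.1961]
ee_rot: [0.52, 0.48, 0.52, -0.48]
contact_force: [0.6, -0.5, -1.9]
width: 0.0551
```

Call:
arm_command:
  targets:
    - {"dp": [0.0005, 0, 0], "turn": [0, 0, 0], "grip": 0.1}
    - {"dp": [0, 0, 0], "turn": [0, 0, 0], "grip": 0.1}

```text
clock: 35.3
position: [0.4769, 0.3177, 0.1958]
ee_rot: [0.52, 0.48, 0.52, -0.479]
contact_force: [-0.2, 0.1, 0.1]
width: 0.0552
```

Weight is off, so it is resting on the coaster. Release.

Call:
arm_command:
  targets:
    - {"dp": [0, 0, 0], "turn": [0, 0, 0], "grip": 0.4}
    - {"dp": [0, 0, 0], "turn": [0, 0, 0], "grip": 0.55}
    - {"dp": [0, 0, 0], "turn": [0, 0, 0], "grip": 0.7}
    - {"dp": [0, 0, 0], "turn": [0, 0, 0], "grip": 0.7}

```text
clock: 35.7
position: [0.4769, 0.3177, 0.1957]
ee_rot: [0.52, 0.48, 0.52, -0.479]
contact_force: [0.1, -0.1, -0.6]
width: 0.0727
```

Call:
arm_command:
  targets:
    - {"dp": [-0.01, 0, 0], "turn": [0, 0, 0], "grip": 0.7}
    - {"dp": [-0.025, 0, 0], "turn": [0, 0, 0], "grip": 0.7}
    - {"dp": [-0.03, 0, 0], "turn": [0, 0, 0], "grip": 0.7}
    - {"dp": [-0.03, 0, 0], "turn": [0, 0, 0], "grip": 0.7}
    - {"dp": [-0.015, 0, 0], "turn": [0, 0, 0], "grip": 0.7}
    - {"dp": [0, 0, 0.03], "turn": [0, 0, 0], "grip": 0.7}
    - {"dp": [0, 0, 0.04], "turn": [0, 0, 0], "grip": 0.7}
    - {"dp": [0, 0, 0.04], "turn": [0, 0, 0], "grip": 0.7}

```text
clock: 36.5
position: [0.4855, 0.2073, 0.3067]
ee_rot: [0.52, 0.48, 0.52, -0.479]
contact_force: [0.1, -1.1, 0.6]
width: 0.0725
```

Call:
arm_command:
  targets:
    - {"dp": [0, 0, 0.03], "turn": [0, 0, 0], "grip": 0.7}
    - {"dp": [0, 0, 0.03], "turn": [0, 0, 0], "grip": 0.7}
    - {"dp": [0, 0, 0], "turn": [0, 0, 0], "grip": 0.7}
    - {"dp": [0, 0, 0], "turn": [0, 0, 0], "grip": 0.7}

```text
clock: 36.9
position: [0.4905, 0.1479, 0.3063]
ee_rot: [0.519, 0.48, 0.519, -0.48]
contact_force: [0.5, -0.1, -0.3]
width: 0.0724
```

```bash
python3 -c "
from ov import *
go(None,0,0)
t=manip.get_image('top');s=manip.get_image('scene')
L=[rect(.4768,.3174,4.6,.064,.064,.015),rect(.5904,.3266,4.6,.038,.056,.021),rect(.5236,.3212,4.6,.232,.138,.014),rect(.5002,-.3127,-3.5,.138,.138,.014),circ(.4998,-.3125,.064,.015),circ(.4998,-.3125,.049,.087),circ(.4768,.3174,.059,.061)]
show(draw('top',t,L,(195,170,275,285),5),'f1.png');show(draw('top',t,L,(430,190,510,275),6),'f2.png');show(draw('scene',s,L,(215,100,465,300),3),'f3.png');show(t,'f4.png')"
```

```text
clock 36.9 grasp pt [0.4907 0.148  0.1513] yaw 4.5 q6 0.08 tilt [ 0.001  0.001 -1.   ] F [ 0.5 -0.1 -0.3] w 0.0724
```

View pics/f1.png

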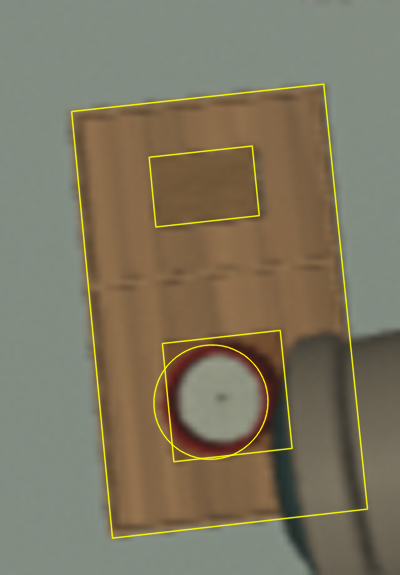

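View pics/f2.png

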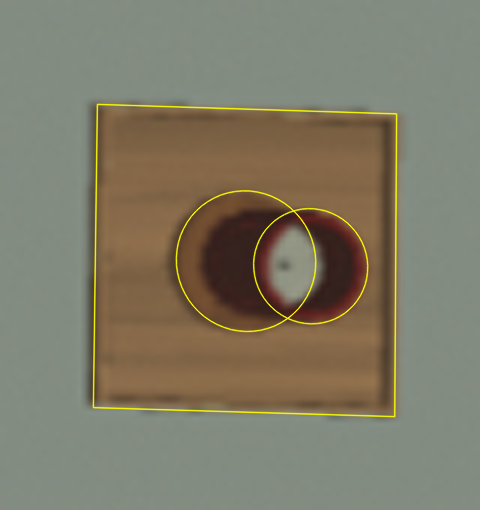

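View pics/f3.png

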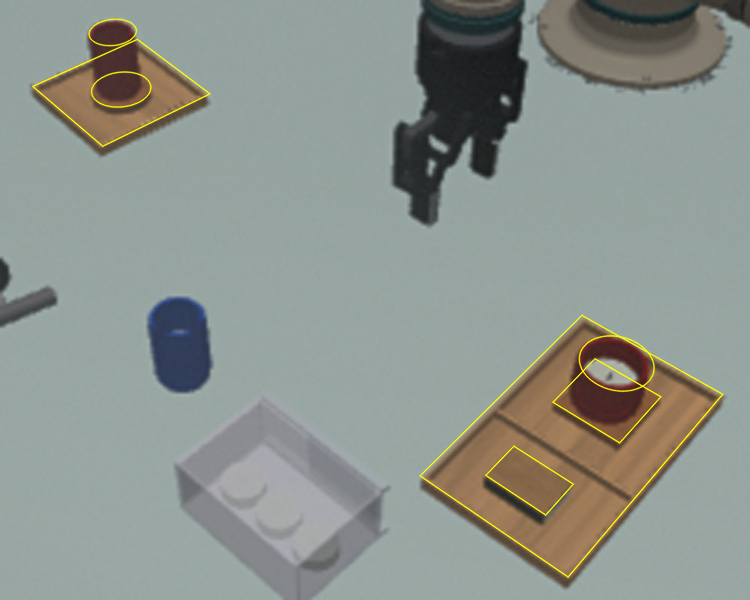

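View pics/f4.png

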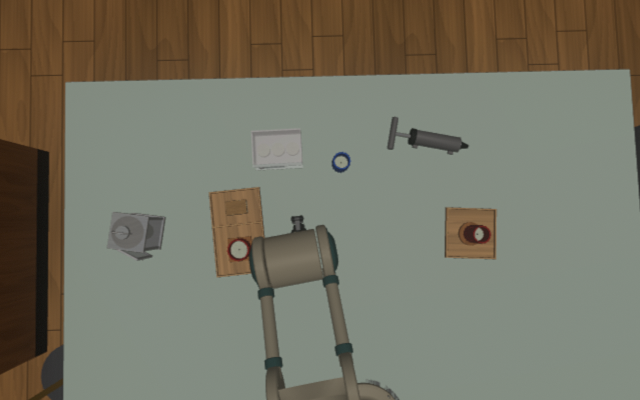

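Call:
arm_command:
  targets:
    - {"dp": [0, 0, 0.04], "turn": [0, 0, 0], "grip": 0.7}
    - {"dp": [0, 0, 0.04], "turn": [0, 0, 0], "grip": 0.7}
    - {"dp": [0, 0, 0.04], "turn": [0, 0, 0], "grip": 0.7}
    - {"dp": [0, 0, 0.03], "turn": [0, 0, 0], "grip": 0.7}
    - {"dp": [0, 0, 0], "turn": [0, 0, 0], "grip": 0.7}
    - {"dp": [0, 0, 0], "turn": [0, 0, 0], "grip": 0.7}

```text
clock: 37.6
position: [0.5027, -0.0007, 0.3056]
ee_rot: [0.519, 0.48, 0.52, -0.479]
contact_force: [-0.3, -0.0, 0.3]
width: 0.0726
```

```bash
python3 -c "
from ov import *
t=manip.get_image('top');s=manip.get_image('scene')
L=[rect(.4768,.3174,4.6,.064,.064,.015),circ(.4768,.3174,.056,.061)]
a=draw('top',t,[],(215,225,265,275),7);b=draw('top',t,L,(215,225,265,275),7)
c=draw('scene',s,[],(390,200,450,250),6);d=draw('scene',s,L,(390,200,450,250),6)
show(np.hstack([a,b]),'g1.png');show(np.hstack([c,d]),'g2.png')"
```

```text
(no output)
```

View pics/g1.png

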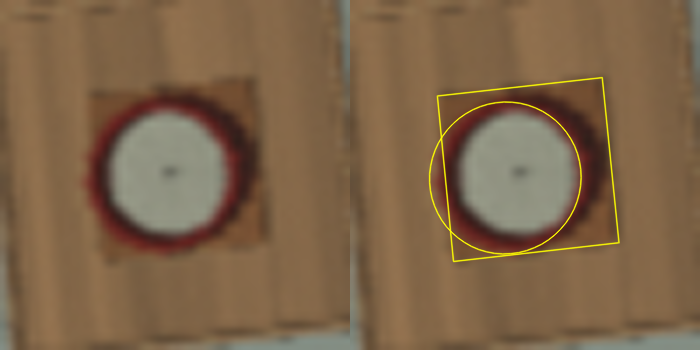

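View pics/g2.png

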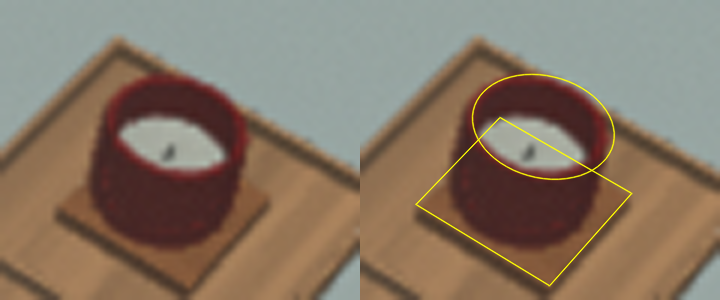

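```bash
python3 -c "
from h import *
go(None,0,0)
print(manip.sign_off())"
```

```text
clock 37.7 grasp pt [5.024e-01 2.000e-04 1.506e-01] yaw 4.7 q6 -0.22 tilt [-0.     0.001 -1.   ] F [-0.3  0.6 -0.9] w 0.0726
the job is handed in; nothing more can be done
None
```

The candle sets are laid out and handed in at about 37.7 s, but one limit was probably broken on the way, so the attempt may be judged failed.

- **Force limit:** with the square coaster gripped, I sent one 10 mm row the wrong way, pressing the fingertips onto the table. The force reading after it was [-26, 7, 123] N, above the 120 N wrist limit. I backed off in the next call. The robot kept working and reported no verdict.
- **Coasters and matchbox:** camera overlays show both coasters and the matchbox within about 1–2 mm of their bay centres, flat and squared up with the trays.
- **Slim votive:** it stands upright and centred on the round coaster in the square tray.
- **Squat votive:** it stands upright on the square coaster, but its rim reads about 3–4 mm off the coaster centre in both the top and scene views. That is inside the 10 mm limit, so I left it.
- **Everything else:** the lantern, pump, acrylic box and blue votive look unmoved in the final top view. The gripper was empty and well clear at hand-in.

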